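# Load the jar warmer

### The arm

A 6-joint arm with a two-finger parallel gripper is mounted at the origin on the work surface. World frame = base frame: x ahead of the robot, y to its left, z up, the work surface at z = 0. Lengths are in m, angles in rad, forces in N, time in s.
With the tool pointing down it reaches from about 0.25 to 0.8 m from the base axis. Payload 8.5 kg.
Tool frame: the origin (TCP) lies midway between the tips of the shut fingers; the grasp point (between the pads) lies ctrl.tcp_to_grasp behind it (ctrl.tcp_to_grasp is the distance from the TCP to the grasp point, in m); z points along the fingers, y is the line along which they close (so a half turn about z gives the same grasp; the last joint's range is limited). The gripper opens to 85 mm and grips with 20 to 120 N. Pads are 22 mm wide; open, the fingers measure 114 mm over their backs; the gripper's body (76 mm by 85 mm) begins 54 mm behind the grasp point. The pads swing forward as they close: fully open they stand 13 mm farther back than shut.
Start: joints at [1.243, 0.238, -0.013, 1.319, 0, 1.571], TCP at [0.169, 0.497, 0.193] pointing down, gripper open.
Joint ranges: [-2.66, 2.66], [-1.03, 1.9], [-1.14, 1.46], [-1.82, 2.27], [-1.45, 1.34], [-3.14, 3.14]. Speed limits (rad/s): [2.22, 2.22, 2.79, 3.14, 3.14, 3.14].

### API

Orientations are given as a 3x3 rotation matrix whose columns are the frame's x, y, z axes.
In Python, from station import ctrl gives the robot as it stands.
- The arm moves only by the tool drive_tool, never from a script. Its argument "plan" is a list of rows, each a list of 7 numbers: the shift along the tool's x, y, z in units of 25 mm (1.0 is 25 mm), then the turn, a rotation vector about the tool's x, y, z in units of 10 degrees (1.0 is 10 degrees), then the closure, from 0 (fully open) to 1 (shut). A call has exactly 8 rows; each row shifts and turns the commanded pose from where the row before left it, along the tool's axes as they then stand; what a row does not reach is not made up. A row lasts 1/8 s, in which the tool goes at most 62.5 mm and 10.7 degrees, less where a joint would pass 70% of its speed; a pose out of reach is approached as far as the arm can. A call is refused whole if a number of a shift passes 1 or a number of a turn 1, either way. A call with a gripper value outside its range is refused whole. The fingers move at their own pace and stop on an object; "newtons" is the grip in N (left out, the last holds). Time passes only in rows, so rows that do not move let the fingers close, or fill a call up. It gives the time, the measured TCP pose, the force, the opening and the grip force at its end, in the units of the state.
- ctrl.state(): the state, without advancing time (a new reading comes with each control period).
- ctrl.grab_frame(name): name is "scene" or "top"; returns a dict with "pixels" (480x640x3 uint8, red, green, blue), "K" (3x3 intrinsics, pixels), "dist" ([k1, k2, p1, p2, k3] as OpenCV has them; the pictures are not rectified), "cam_to_world" (4x4, takes a point from camera to world coordinates). Camera axes: x right, y up, looking along -z (the intrinsics and any distortion apply to the point x, -y, -z); pixel columns grow to the right and rows downward; lengths in m; the calibration is good to about 2 mm. A picture is of the moment at which its call begins. There is no depth.
- ctrl.hand_in(): hands the job in; it is judged then, once.
Trained networks look in a picture, given as the dict that the camera call returned (one of the last four; its "shot" number tells which), for a name from the list of things; names that differ only in an ending like _2 or _b are one class to them, and where a whole thing is asked for, a point or a joint stands for the part that bears it (a point fixed in the world has none). Each returns a list of dicts, best first, with "score" (0 to 1); they miss things now and then, are a little off and sometimes report something else, mostly with a low value. They report only what shows in the picture. A call takes as long as a camera call. They do not tell look-alikes from the thing itself.
- ctrl.boxes_of(picture, name): "location" ([column, row] in pixels, amid what is visible of it).
The state is a dict: "time": time; "joint_pos": joint angles; "joint_vel": joint speeds; "tau": joint torques, N m; "position": TCP position; "eef_rot": TCP orientation; "wrist_force": force on the tool from outside, world axes, zero at the start; "moment": the same for the moment, N m; "finger_gap": finger opening in m; "grip_force": force on a finger pad.
Only numpy, scipy, OpenCV 4.12 (cv2) and the standard library are available. Lean on these libraries where they do the work, as an engineer would, in place of code of your own. Each camera call takes 0.05 s, during which the arm holds its last target. There are 200 camera calls.

### The job

Switch the jar warmer off at its yellow handle before anything else, then slide the drip tray fully home and only then swing the hook shut in its catch, and, with the power still off, take every amber honey jar from the turntable and stand it upright on the floor of the warmer's bay. When tray, hook and all the honey jars are in place, turn the handle back on; leave the green herb jar on the turntable and everything else on the shelf where it is.

Things in the scene. Friction and masses are not known exactly. Their poses are not given: they have to be found in the camera images.
- warmer: electric jar warmer, white deck 160 (x) x 300 (y) mm, 60 mm high, with a grey control pod 90 mm wide (local y -240 to -150) and 110 mm high at its -y end. Fixed. Origin: centre of the deck's footprint on the shelf; x points from front to back (front faces the robot at yaw 0), z up. The black-finned aluminium drip tray slides in below the deck, the jar bay is on top
- bay (a point): centre of the jar bay's steel floor, 64 mm above the shelf; axes as the warmer. The bay is a long trough, inside 72 mm (x) by 272 mm (y), with aluminium walls rising 16 mm above its floor (5 mm thick); four 56 mm jars fit in one row along y
- isolator (a joint): angle of the yellow isolator handle: 0 = off (black stripe of the bar points at the white dot, +y of the warmer), 1.4 = on (stripe points at the red dot). It turns clockwise seen from above from off to on, and snaps to the nearer of the two end detents when let go
- isolator_grip (a point): grip point of the isolator handle on its vertical turning axis, 141 mm above the shelf. The handle is an upright bar 62 mm long, 16 mm thick and 30 mm high (top 12 mm above this point), above a round boss (15 mm below this point); the point turns with it: y lies along the bar, to its striped end
- drip_tray (a joint): how far the drip tray stands out of the warmer, m: 0 = fully home, up to 0.07. Slides along the warmer's x, stiffly (about 2 N)
- tray_fin (a point): middle of the graspable part of the black pull fin on the tray's front panel, 38 mm above the shelf; axes as the warmer. Fin 14 mm thick (y), 45 mm long (x, the point is 14 mm from its outer end and 31 mm in front of the panel), its top 12 mm above this point. The panel is 220 mm wide, its top 64 mm above the shelf
- hook (a joint): angle of the tray hook about its vertical hinge: 0 = closed (lying along the front panel in the brass catch), up to 2.2 rad = open (swung out to the front and to +y). Opens clockwise seen from above; stiff, stays where it is left
- hook_hinge (a point): point on the hook's vertical hinge axis, on the warmer's front left corner, 70 mm above the shelf; the hook's pin is 75 mm from this axis. Axes as the warmer
- hook_pin (a point): grip point on the red upright pin at the free end of the hook, 78 mm above the shelf; pin diameter 12 mm, standing from 53 to 93 mm above the shelf. In the closed hook the pin lies 75 mm to -y of the hinge in the warmer's frame
- turntable: white plastic lazy-susan, diameter 310 mm, top 20 mm above the shelf, bearing locked (does not turn); origin on the shelf under its centre
- honey1: glass honey jar, amber glass with paper band and yellow lid, plain cylinder diameter 56 mm, height 56 mm (lid the top 16 mm), 160 g, starts upright on the turntable; origin at the centre of its underside, z up. May be absent (2 to 4 of the four are present)
- honey2: glass honey jar, amber glass with paper band and yellow lid, plain cylinder diameter 56 mm, height 56 mm (lid the top 16 mm), 160 g, starts upright on the turntable; origin at the centre of its underside, z up. May be absent (2 to 4 of the four are present)
- honey3: glass honey jar, amber glass with paper band and yellow lid, plain cylinder diameter 56 mm, height 56 mm (lid the top 16 mm), 160 g, starts upright on the turntable; origin at the centre of its underside, z up. May be absent (2 to 4 of the four are present)
- honey4: glass honey jar, amber glass with paper band and yellow lid, plain cylinder diameter 56 mm, height 56 mm (lid the top 16 mm), 160 g, starts upright on the turntable; origin at the centre of its underside, z up. May be absent (2 to 4 of the four are present)
- herb_jar: jar of the same shape and size with green glass and black lid, standing on the turntable; a bystander that stays there. Origin at the centre of its underside
- trivet: bystander: red silicone trivet, diameter 160 mm, 8 mm thick; origin under its centre
- pestle: bystander: wooden pestle lying down, 150 mm long, 34 mm thick; origin under its middle
- spice_box: bystander: dark wooden spice box, 94 x 134 x 72 mm, with a brass sliding catch; origin under its centre
- pepper: bystander: steel pepper can, diameter 48 mm, 80 mm high; origin under its centre
Things that resemble listed ones, but are neither listed nor needed, are in the scene too. What is shaped like the honey1 but blue is not meant.

How it is judged:
By the outcome, as a careful person would: the job done as asked, in the order asked, and still so for the second after the job is handed in, with the robot touching nothing.
Of honey1, honey2, honey3, honey4 only 2 to 4 are there at a start; the rules pass over those that are not, and their reading is None.
At some moment in a run one of honey1, honey2, honey3, honey4 may be knocked a few centimetres aside while the robot is not near it.
It also fails if it takes over 210 s, if anything falls off the work surface, if the arm or the gripper's body presses on something with over 40 N, if the wrist force passes 120 N, or if a joint passes its speed limit or range.

## Working session

There is one attempt and no reset: what is moved stays moved. The work goes in short steps, Python scripts to look and compute and a tool call to move; the robot and the scene stay as the last step left them, time stands still between calls to the robot, and variables do not carry over. Pictures are saved under pics/ and viewed, at most 14 in all, crops included, and the job is handed in when it is done.

Besides the shell and the picture viewer there is one more tool, called after "Request:" by a JSON object that holds its "name" and its "arguments". drive_tool: Moves the arm, as the interface text tells. Its arguments: {"type":"object","properties":{"plan":{"type":"array","items":{"type":"array","items":{"type":"number"}}},"newtons":{"type":"number"}},"required":["plan"]}

```bash
ls; mkdir -p pics; python3 - <<'E'
from station import ctrl
import cv2
for n in("scene","top"):
    p=ctrl.grab_frame(n); cv2.imwrite(f"pics/{n}0.png",p["pixels"][:,:,::-1]); print(n,p["K"],p["dist"],p["cam_to_world"])
print(ctrl.tcp_to_grasp,ctrl.state())
E
```

```text
pics
scene [[447.5444781    0.         322.12828109]
 [  0.         447.5444781  236.43614386]
 [  0.           0.           1.        ]] [-0.01356092  0.          0.          0.          0.        ] [[-0.84458161 -0.44880428  0.29198736  0.86392846]
 [ 0.535247   -0.69357281  0.48214874  0.57247438]
 [-0.01387592  0.56349932  0.82599998  1.05741687]
 [ 0.          0.          0.          1.        ]]
top [[485.69626245   0.         315.37260548]
 [  0.         485.69626245 234.69416905]
 [  0.           0.           1.        ]] [-0.00807921  0.          0.          0.          0.        ] [[ 0.02567217  0.98770142 -0.15422984  0.34360068]
 [-0.99963261  0.02670557  0.00463202  0.02416125]
 [ 0.00869385  0.15405427  0.98802414  1.37190554]
 [ 0.          0.          0.          1.        ]]
0.0187 {'time': 0.1, 'joint_pos': array([ 1.24299144e+00,  2.38728176e-01, -1.41514970e-02,  1.31917715e+00,
       -9.84452210e-06,  1.57080821e+00]), 'joint_vel': array([-0.00114995,  0.0007571 ,  0.00084966, -0.00056727,  0.00099789,
       -0.00131386]), 'tau': array([-6.21434901e-04, -5.39720678e+01,  3.47000098e+01,  1.33261303e-02,
       -1.03167838e-05,  8.15512351e-06]), 'position': array([0.16890555, 0.4966623 , 0.19234524]), 'eef_rot': array([[-9.46747555e-01,  3.21976568e-01, -3.96515030e-04],
       [ 3.21976812e-01,  9.46746799e-01, -1.19654305e-03],
       [-9.85948945e-06, -1.26049285e-03, -9.99999206e-01]]), 'wrist_force': array([ 0.19985717,  0.00199848, -0.04252852]), 'moment': array([-0.00665183,  0.01684546, -0.00160248]), 'grip_force': 0.0, 'finger_gap': 0.08570777901798016}
```

View pics/scene0.png

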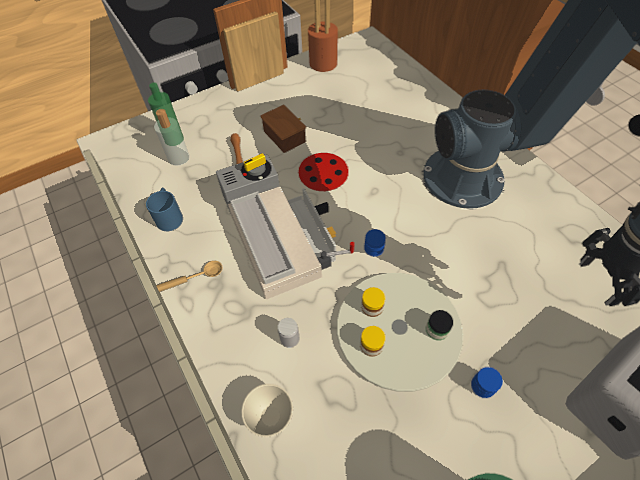

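View pics/top0.png

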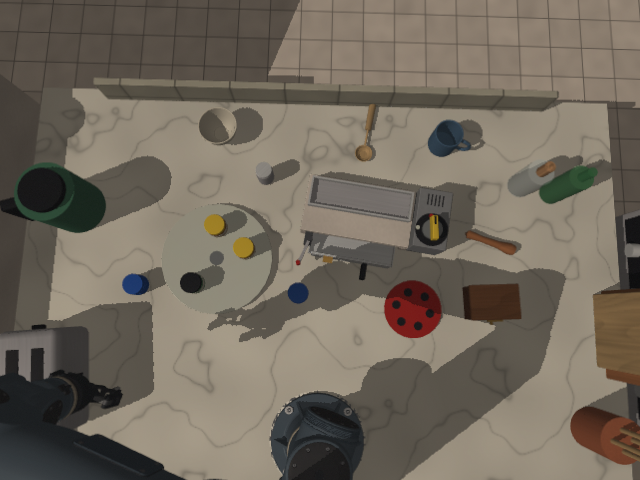

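Scene shows the two amber jars with yellow lids at (373,300),(373,340), herb (440,322), blue look-alikes (375,242),(487,382). In the top view: honey (215,225),(244,247), herb (190,283), blue (135,285),(298,293); warmer is about (305–450, 175–265), with the handle at (433,228).

```bash
cat > h.py <<'E'
from station import ctrl
import cv2,numpy as np
def ray(p,uv):
    q=cv2.undistortPoints(np.array([[uv]],float),p["K"],np.array(p["dist"]))[0,0]
    T=p["cam_to_world"]; d=T[:3,:3]@np.array([q[0],-q[1],-1]); return T[:3,3],d
def at(p,uv,z):
    o,d=ray(p,uv); return o+d*(z-o[2])/d[2]
def proj(p,X):
    T=p["cam_to_world"]; c=T[:3,:3].T@(np.array(X,float)-T[:3,3]); c=c*[1,-1,-1]
    return cv2.projectPoints(c[None],np.zeros(3),np.zeros(3),p["K"],np.array(p["dist"]))[0][0,0]
def crop(p,x0,y0,x1,y1,s,name):
    cv2.imwrite(f"pics/{name}.png",cv2.resize(p["pixels"][y0:y1,x0:x1,::-1],None,fx=s,fy=s,interpolation=cv2.INTER_CUBIC))
def tri(a,ua,b,ub):
    (o1,d1),(o2,d2)=ray(a,ua),ray(b,ub)
    A=np.c_[d1,-d2]; t=np.linalg.lstsq(A,o2-o1,rcond=None)[0]
    P,Q=o1+t[0]*d1,o2+t[1]*d2; return (P+Q)/2,np.linalg.norm(P-Q)
E
python3 - <<'E'
from h import *
t=ctrl.grab_frame("top"); s=ctrl.grab_frame("scene")
crop(t,290,165,460,290,4.7,"topw"); crop(s,205,140,395,300,3.75,"scw")
for n in ["isolator","isolator_grip","tray_fin","hook_pin","hook_hinge","bay","honey1","herb_jar","turntable","warmer"]:
    print(n,[[ (np.round(b["location"],1).tolist(),round(b["score"],2)) for b in ctrl.boxes_of(p,n)[:5]] for p in (t,s)])
E
```

```text
isolator [[([429.8, 227.4], 0.55)], [([256.1, 165.6], 0.9)]]
isolator_grip [[([243.9, 247.1], 0.72), ([217.2, 259.1], 0.69), ([430.6, 226.6], 0.64), ([493.9, 243.4], 0.44)], [([254.2, 164.1], 0.78), ([404.4, 336.9], 0.35)]]
tray_fin [[([356.2, 250.2], 0.95), ([215.8, 227.8], 0.16)], [([313.4, 223.2], 0.93), ([374.4, 341.6], 0.71)]]
hook_pin [[([302.4, 254.6], 0.55)], [([348.9, 250.1], 0.45)]]
hook_hinge [[([370.9, 221.0], 0.91)], [([270.2, 230.7], 0.91)]]
bay [[([368.4, 220.5], 0.82), ([193.9, 282.0], 0.27)], [([272.9, 228.8], 0.8)]]
honey1 [[([134.4, 280.3], 0.89), ([242.3, 248.9], 0.87), ([215.1, 226.3], 0.83), ([299.2, 293.7], 0.61)], [([372.0, 339.8], 0.75), ([375.1, 243.3], 0.72), ([487.5, 386.3], 0.64)]]
herb_jar [[([192.7, 284.6], 0.55)], [([437.8, 323.7], 0.64)]]
turntable [[([216.3, 258.9], 0.6), ([302.8, 257.7], 0.32), ([368.8, 222.2], 0.25)], [([405.0, 337.2], 0.85)]]
warmer [[], [([275.2, 227.1], 0.61)]]
```

View pics/topw.png

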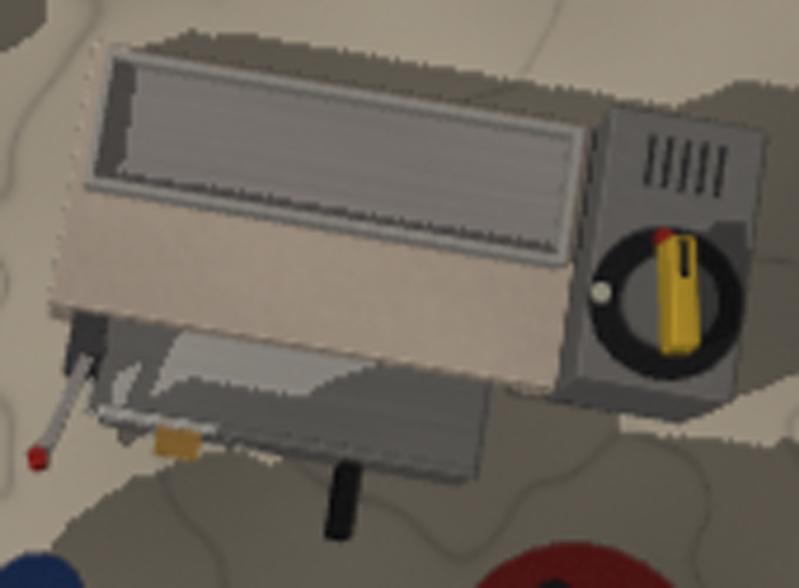

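View pics/scw.png

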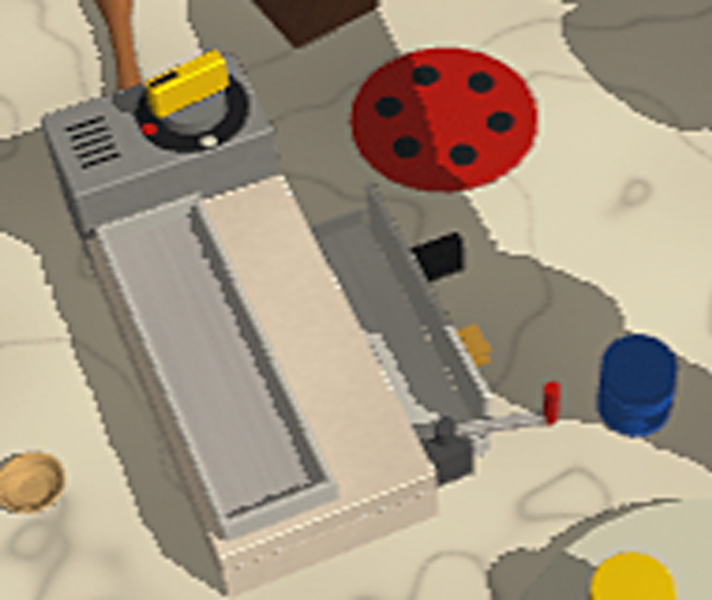

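```bash
cat > fit.py <<'E'
from h import *
from scipy.optimize import least_squares
t=ctrl.grab_frame("top"); s=ctrl.grab_frame("scene")
T=lambda c:(290+(c[0]+.5)/4.7-.5,165+(c[1]+.5)/4.7-.5)
S=lambda c:(205+(c[0]+.5)/3.75-.5,140+(c[1]+.5)/3.75-.5)
D=[(t,T,(50,303),(-.08,.15,.06,0)),(t,T,(553,385),(-.08,-.15,.06,0)),(t,T,(97,42),(.08,.15,.06,0)),
(t,T,(115,43),(.041,.141,.08,1)),(t,T,(588,127),(.041,-.141,.08,1)),(t,T,(567,265),(-.041,-.141,.08,1)),(t,T,(85,188),(-.041,.141,.08,1)),
(s,S,(438,487),(-.08,.15,.06,0)),(s,S,(222,540),(.08,.15,.06,0)),(s,S,(287,177),(-.08,-.15,.06,0)),
(s,S,(228,527),(.041,.141,.08,1)),(s,S,(337,488),(-.041,.141,.08,1)),(s,S,(93,230),(.041,-.141,.08,1)),(s,S,(195,195),(-.041,-.141,.08,1))]
def W(v,l):
    c,q=np.cos(v[2]),np.sin(v[2]); x=l[0]+v[3]*l[3]; return np.array([v[0]+c*x-q*l[1],v[1]+q*x+c*l[1],l[2]])
f=lambda v:np.concatenate([proj(p,W(v,l))-F(c) for p,F,c,l in D])
r=least_squares(f,[.55,-.08,-.15,.03],loss="soft_l1"); v=r.x
print(v.round(4)); print(f(v).reshape(-1,2).round(1).tolist())
def loc(P): 
    c,q=np.cos(v[2]),np.sin(v[2]);d=P[:2]-v[:2]; return [round(c*d[0]+q*d[1],4),round(-q*d[0]+c*d[1],4)]
def show(n,P,e=0): print(n,P.round(4),loc(P),round(float(e),4))
show("handle top",at(t,T((677,288)),.153)); show("handle sc",at(s,S((187,80)),.153))
show("dial t",at(t,T((666,302)),.11)); show("dial s",at(s,S((192,113)),.11))
show("pin tri",*tri(t,T((38,455)),s,S((551,385)))); show("pin top",at(t,T((36,455)),.093)); show("pin s",at(s,S((551,384)),.093))
show("fin outer",at(t,T((338,540)),.05));show("fin inner",at(t,T((349,462)),.05));show("fin s",at(s,S((462,234)),.05))
show("panel top r",at(t,T((475,475)),.064)); show("panel top l",at(t,T((100,412)),.064))
show("catch",at(t,T((178,440)),.06))
show("hinge t",at(t,T((88,355)),.07));show("hinge s",at(s,S((445,430)),.08))
for n,a in (("h1",(215,224.5)),("h2",(244,247)),("herb",(190,283)),("blue1",(298,293))): show(n,at(t,a,.076))
for n,a in (("h1",(372.5,335)),("h2",(373.5,297))): show(n,at(s,a,.076))
show("blue top",at(t,(298,293),.056));show("turn",at(t,(217,258),.02))
E
python3 fit.py
```

```text
[ 0.6192 -0.0968 -0.142   0.0315]
[[-1.2, 0.5], [0.2, 1.4], [-1.3, 0.3], [-2.4, 1.2], [-1.4, 0.3], [-1.1, -0.0], [-1.1, -0.8], [-0.5, -4.9], [-1.1, 3.9], [-2.1, -2.2], [-2.1, -0.4], [-0.6, -2.0], [-0.4, -1.5], [-0.1, -1.6]]
handle top [ 0.5648 -0.2829  0.153 ] [np.float64(-0.0275), np.float64(-0.192)] 0.0
handle sc [ 0.5661 -0.2715  0.153 ] [np.float64(-0.0278), np.float64(-0.1805)] 0.0
dial t [ 0.5644 -0.2875  0.11  ] [np.float64(-0.0272), np.float64(-0.1966)] 0.0
dial s [ 0.5647 -0.2788  0.11  ] [np.float64(-0.0282), np.float64(-0.1879)] 0.0
pin tri [0.4695 0.0642 0.0912] [np.float64(-0.171), np.float64(0.1382)] 0.0034
pin top [0.4705 0.0641 0.093 ] [np.float64(-0.17), np.float64(0.1382)] 0.0
pin s [0.4685 0.0657 0.093 ] [np.float64(-0.1722), np.float64(0.1394)] 0.0
fin outer [ 0.4301 -0.1106  0.05  ] [np.float64(-0.1852), np.float64(-0.0405)] 0.0
fin inner [ 0.4755 -0.1165  0.05  ] [np.float64(-0.1394), np.float64(-0.0399)] 0.0
fin s [ 0.4299 -0.1078  0.05  ] [np.float64(-0.1858), np.float64(-0.0377)] 0.0
panel top r [ 0.4686 -0.1876  0.064 ] [np.float64(-0.1363), np.float64(-0.11
[... 208 characters left out ...]
64(-0.1058), np.float64(0.1197)] 0.0
hinge s [0.5457 0.0506 0.08  ] [np.float64(-0.0936), np.float64(0.1355)] 0.0
h1 [0.5665 0.2903 0.076 ] [np.float64(-0.107), np.float64(0.3757)] 0.0
h2 [0.5073 0.2089 0.076 ] [np.float64(-0.1541), np.float64(0.2868)] 0.0
herb [0.4071 0.3475 0.076 ] [np.float64(-0.2728), np.float64(0.4098)] 0.0
blue1 [0.3883 0.0601 0.076 ] [np.float64(-0.2508), np.float64(0.1226)] 0.0
h1 [0.5667 0.2951 0.076 ] [np.float64(-0.1074), np.float64(0.3805)] 0.0
h2 [0.5076 0.2177 0.076 ] [np.float64(-0.155), np.float64(0.2954)] 0.0
blue top [0.389  0.0607 0.056 ] [np.float64(-0.2502), np.float64(0.1232)] 0.0
turn [0.4814 0.2907 0.02  ] [np.float64(-0.1913), np.float64(0.3641)] 0.0
```

Candidates: the isolator is the yellow bar at top (433,228) — not the yellow lids at (215,225)/(244,247), which are the honey jars. Blue jars (135,285)/(298,293) and the spice box's brass catch are look-alikes. The crop confirms the bar with the black stripe at the red dot (on). I'll move there first.

Request:
{"name": "drive_tool", "arguments": {"plan": [[0,0,-0.3,0,0,1,0],[0,0,-0.3,0,0,1,0],[0,0,-0.3,0,0,1,0],[0,0,-0.3,0,0,1,0],[0,0,-0.3,0,0,1,0],[0,0,-0.3,0,0,1,0],[0,0,-0.3,0,0,1,0],[0,0,-0.3,0,0,1,0]]}}

```text
time: 2.3
position: [0.169, 0.497, 0.2531]
eef_rot: [[0.158, 0.987, -0.0], [0.987, -0.158, -0.0], [-0.0, -0.0, -1.0]]
wrist_force: [0.8, 0.1, 0.1]
finger_gap: 0.0855
grip_force: 0.0
```

Request:
{"name": "drive_tool", "arguments": {"plan": [[-0.9,0.64,0,0,0,0,0],[-0.9,0.64,0,0,0,0,0],[-0.9,0.64,0,0,0,0,0],[-0.9,0.64,0,0,0,0,0],[-0.9,0.64,0,0,0,0,0],[-0.9,0.64,0,0,0,0,0],[-0.9,0.64,0,0,0,0,0],[-0.9,0.64,0,0,0,0,0]]}}

```text
time: 3.3
position: [0.2683, 0.2988, 0.253]
eef_rot: [[0.153, 0.988, 0.0], [0.988, -0.153, 0.0], [0.0, 0.0, -1.0]]
wrist_force: [-1.0, 0.1, -0.4]
finger_gap: 0.0851
grip_force: 0.0
```

Request:
{"name": "drive_tool", "arguments": {"plan": [[-0.9,0.64,0,0,0,0,0],[-0.9,0.64,0,0,0,0,0],[-0.9,0.64,0,0,0,0,0],[-0.9,0.64,0,0,0,0,0],[-0.9,0.64,0,0,0,0,0],[-0.9,0.64,0,0,0,0,0],[-0.9,0.64,0,0,0,0,0],[-0.9,0.64,0,0,0,0,0]]}}

```text
time: 4.3
position: [0.3674, 0.1013, 0.253]
eef_rot: [[0.153, 0.988, 0.0], [0.988, -0.153, 0.0], [0.0, 0.0, -1.0]]
wrist_force: [0.7, 0.6, -0.2]
finger_gap: 0.0857
grip_force: 0.0
```

Request:
{"name": "drive_tool", "arguments": {"plan": [[-0.9,0.64,0,0,0,0,0],[-0.9,0.64,0,0,0,0,0],[-0.9,0.64,0,0,0,0,0],[-0.9,0.64,0,0,0,0,0],[-0.9,0.64,0,0,0,0,0],[-0.9,0.64,0,0,0,0,0],[-0.9,0.64,0,0,0,0,0],[-0.9,0.64,0,0,0,0,0]]}}

```text
time: 5.3
position: [0.4664, -0.0962, 0.253]
eef_rot: [[0.153, 0.988, 0.0], [0.988, -0.153, -0.0], [-0.0, 0.0, -1.0]]
wrist_force: [0.5, 0.8, 0.5]
finger_gap: 0.0854
grip_force: 0.0
```

Request:
{"name": "drive_tool", "arguments": {"plan": [[-0.9,0.64,0,0,0,1,0],[-0.9,0.64,0,0,0,1,0],[0,0,0,0,0,1,0],[0,0,0,0,0,1,0],[0,0,0,0,0,1,0],[0,0,0,0,0,1,0],[0,0,0,0,0,1,0],[0,0,0,0,0,0.95,0]]}}

```text
time: 6.3
position: [0.4864, -0.1464, 0.2529]
eef_rot: [[1.0, 0.024, 0.0], [0.024, -1.0, -0.0], [0.0, 0.0, -1.0]]
wrist_force: [0.9, 0.8, -0.2]
finger_gap: 0.0853
grip_force: 0.0
```

```bash
cat >> h.py <<'E'
def go(xyz,yang,R=None,p=None):
    """units in tool axes after turning to y-axis world angle yang (deg)"""
    st=ctrl.state(); p=st["position"]; R=st["eef_rot"]
    y0=np.degrees(np.arctan2(R[1,1],R[0,1])); a=(y0-yang+180)%360-180
    t=np.radians(yang); y=np.array([np.cos(t),np.sin(t)]); x=np.array([-y[1],y[0]])
    d=np.array(xyz)-p
    print("t",st["time"],"pos",p.round(4),"yang",round(y0,1),"tilt",R[:,2].round(3),"q",st["joint_pos"].round(2),"F",st["wrist_force"].round(1),"gap",round(st["finger_gap"],4),st["grip_force"])
    print("turn",round(a/10,2),"shift x,y,z",(d[:2]@x/.025).round(2),(d[:2]@y/.025).round(2),round(-d[2]/.025,2))
E
python3 -c "
from h import *
go([.5644,-.2859,.133],-88.3)"
```

```text
t 6.3 pos [ 0.4864 -0.1464  0.2529] yang -88.6 tilt [ 0. -0. -1.] q [-0.29  0.2   0.08  1.46 -0.    2.82] F [ 0.9  0.8 -0.2] gap 0.0853 0.0
turn -0.03 shift x,y,z 2.96 5.67 4.8
```

Request:
{"name": "drive_tool", "arguments": {"plan": [[0.42,0.81,0,0,0,0,0],[0.42,0.81,0,0,0,0,0],[0.42,0.81,0,0,0,0,0],[0.42,0.81,0,0,0,0,0],[0.42,0.81,0,0,0,0,0],[0.42,0.81,0,0,0,0,0],[0.44,0.81,0,0,0,0,0],[0,0,0,0,0,0,0]]}}

```text
time: 7.3
position: [0.5649, -0.2869, 0.252]
eef_rot: [[1.0, 0.029, -0.001], [0.029, -1.0, 0.0], [-0.001, -0.0, -1.0]]
wrist_force: [0.2, 0.1, -0.4]
finger_gap: 0.0856
grip_force: 0.0
```

Request:
{"name": "drive_tool", "arguments": {"plan": [[0,0,0.8,0,0,0,0],[0,0,0.8,0,0,0,0],[0,0,0.8,0,0,0,0],[0,0,0.8,0,0,0,0],[0,0,0.8,0,0,0,0],[0,0,0.6,0,0,0,0],[0,0,0.2,0,0,0,0],[0,0,0,0,0,0,0]]}}

```text
time: 8.3
position: [0.5645, -0.2857, 0.1331]
eef_rot: [[1.0, 0.03, -0.0], [0.03, -1.0, -0.0], [-0.0, 0.0, -1.0]]
wrist_force: [0.1, -0.4, -0.2]
finger_gap: 0.0853
grip_force: 0.0
```

```bash
python3 -c "
from h import *
go([.5644,-.2859,.133],-88.3)
crop(ctrl.grab_frame('scene'),180,110,340,230,5,'hnd')"
```

```text
t 8.3 pos [ 0.5645 -0.2857  0.1331] yang -88.3 tilt [-0. -0. -1.] q [-0.47  0.45  0.14  1.27 -0.    2.64] F [ 0.1 -0.4 -0.2] gap 0.0853 0.0
turn 0.0 shift x,y,z -0.01 0.01 0.01
```

View pics/hnd.png

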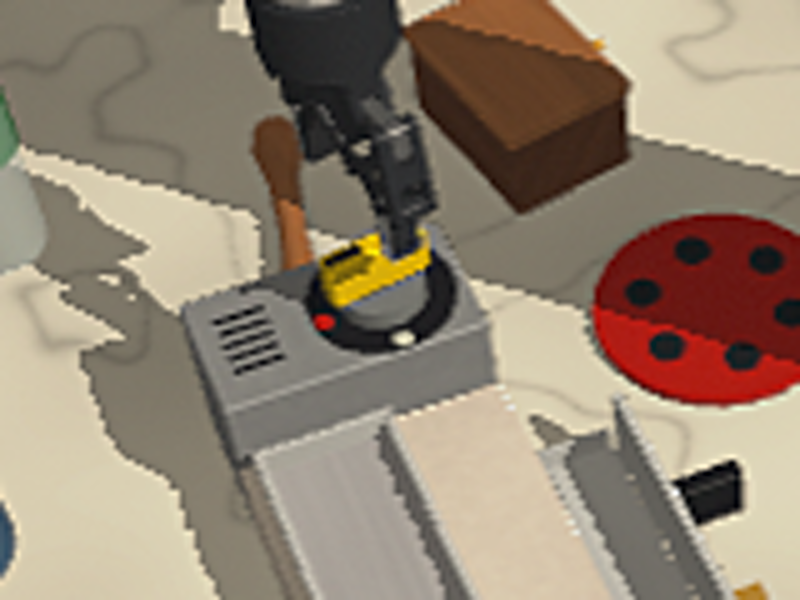

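```bash
python3 -c "
from h import *
s=ctrl.grab_frame('scene')
for X in ([.5645,-.2857,.153],[.5645,-.2857,.146],[.5645,-.2357,.146],[.5645,-.2357,.160],[.5645,-.3357,.146],[.5645,-.2857,.11],[.5335,-.2857,.153],[.5955,-.2857,.153]): print(X,((proj(s,X)-[180,110])*5).round())
"
```

```text
[0.5645, -0.2857, 0.153] [363. 238.]
[0.5645, -0.2857, 0.146] [365. 247.]
[0.5645, -0.2357, 0.146] [407. 302.]
[0.5645, -0.2357, 0.16] [404. 285.]
[0.5645, -0.3357, 0.146] [325. 194.]
[0.5645, -0.2857, 0.11] [374. 291.]
[0.5335, -0.2857, 0.153] [412. 216.]
[0.5955, -0.2857, 0.153] [314. 260.]
```

The crop shows the bar at (376,250), fingers astride, still on. Closing gently to feel for it.

Request:
{"name": "drive_tool", "arguments": {"plan": [[0,0,0,0,0,0,0.3],[0,0,0,0,0,0,0.5],[0,0,0,0,0,0,0.7],[0,0,0,0,0,0,0.9],[0,0,0,0,0,0,1],[0,0,0,0,0,0,1],[0,0,0,0,0,0,1],[0,0,0,0,0,0,1]], "newtons": 25}}

```text
time: 9.4
position: [0.5646, -0.2859, 0.1329]
eef_rot: [[1.0, 0.03, -0.0], [0.03, -1.0, -0.0], [-0.0, 0.0, -1.0]]
wrist_force: [0.4, 0.5, 0.3]
finger_gap: 0.0
grip_force: 0.0
```

```bash
python3 -c "
from h import *
go([.5644,-.2859,.133],-88.3)
s=ctrl.grab_frame('scene');t=ctrl.grab_frame('top')
a=lambda i,x,y:cv2.resize(i['pixels'][y:y+60,x:x+80,::-1],None,fx=5,fy=5,interpolation=cv2.INTER_CUBIC)
cv2.imwrite('pics/grip.png',np.hstack([a(s,215,130),a(t,390,195)]))"
```

```text
t 9.4 pos [ 0.5646 -0.2859  0.1329] yang -88.3 tilt [-0. -0. -1.] q [-0.47  0.45  0.14  1.27 -0.    2.64] F [0.4 0.5 0.3] gap 0.0 0.0
turn 0.0 shift x,y,z -0.01 -0.0 -0.0
```

View pics/grip.png

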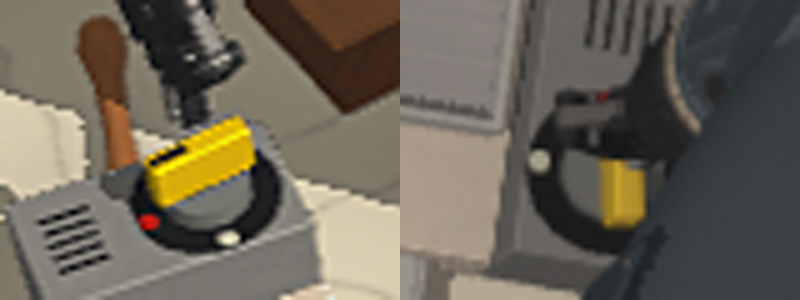

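```bash
python3 -c "
from h import *
s=ctrl.grab_frame('scene');t=ctrl.grab_frame('top')
for X in ([.5645,-.2857,.133],[.5645,-.2857,.153],[.5645,-.2857,.21],[.5645,-.2857,.25]): print(X,((proj(s,X)-[215,130])*5).round(),((proj(t,X)-[390,195])*5+[400,0]).round())
print(proj(t,[0,0,0]),proj(s,[0,0,0]))
"
```

```text
[0.5645, -0.2857, 0.133] [193. 163.] [614. 162.]
[0.5645, -0.2857, 0.153] [188. 138.] [624. 155.]
[0.5645, -0.2857, 0.21] [173.  63.] [653. 135.]
[0.5645, -0.2857, 0.25] [162.   7.] [675. 120.]
[316.6401092  439.98428701] [461.72943532 176.20678715]
```

The bar stands clear (left: finger vanishes at (195,125) above/behind the bar; right: bar at (622,195)), and the gap is 0, so the grip missed. I'll lift and triangulate the fingertip.

Request:
{"name": "drive_tool", "arguments": {"plan": [[0,0,-0.6,0,0,0,1],[0,0,-0.6,0,0,0,1],[0,0,-0.6,0,0,0,1],[0,0,-0.6,0,0,0,1],[-0.6,0,0,0,0,0,1],[-0.6,0,0,0,0,0,1],[-0.6,0,0,0,0,0,1],[0,0,0,0,0,0,1]]}}

```text
time: 10.6
position: [0.5185, -0.2874, 0.1934]
eef_rot: [[1.0, 0.029, -0.0], [0.029, -1.0, -0.0], [-0.0, 0.0, -1.0]]
wrist_force: [0.4, 0.6, 1.2]
finger_gap: 0.0001
grip_force: 0.0
```

```bash
python3 -c "
from h import *
go([.5644,-.2859,.133],-88.3)
s=ctrl.grab_frame('scene');t=ctrl.grab_frame('top')
a=lambda i,x,y:cv2.resize(i['pixels'][y:y+100,x:x+66,::-1],None,fx=6,fy=6,interpolation=cv2.INTER_CUBIC)
cv2.imwrite('pics/grip2.png',np.hstack([a(s,215,90),a(t,400,180)]))
X=ctrl.state()['position']
print(((proj(s,X)-[215,90])*6).round(),((proj(t,X)-[400,180])*6+[396,0]).round())
"
```

```text
t 10.6 pos [ 0.5185 -0.2874  0.1934] yang -88.3 tilt [-0. -0. -1.] q [-0.51  0.36  0.16  1.37 -0.    2.61] F [0.4 0.6 1.2] gap 0.0001 0.0
turn -0.0 shift x,y,z 1.84 -0.0 2.41
[299. 303.] [634. 367.]
```

View pics/grip2.png

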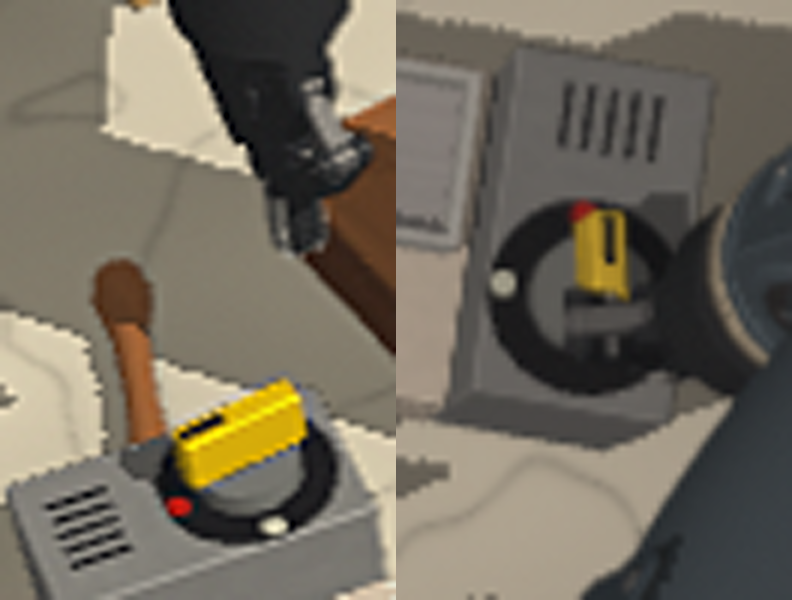

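```bash
python3 -c "
from h import *
s=ctrl.grab_frame('scene');t=ctrl.grab_frame('top')
for X in ([.169,.497,.192],[.169,.497,.26],[.183,.539,.205],[.155,.455,.205]): print(proj(s,X).round(),proj(t,X).round())
a=cv2.imread('pics/scene0.png')[190:320,540:640]; b=cv2.imread('pics/top0.png')[350:430,40:140]
cv2.imwrite('pics/st.png',np.hstack([cv2.resize(a,(400,520)),cv2.copyMakeBorder(cv2.resize(b,(400,320)),0,200,0,0,0)]))
"
```

```text
[583. 294.] [108. 380.]
[599. 279.] [ 95. 385.]
[598. 310.] [ 88. 374.]
[574. 274.] [123. 388.]
```

View pics/st.png

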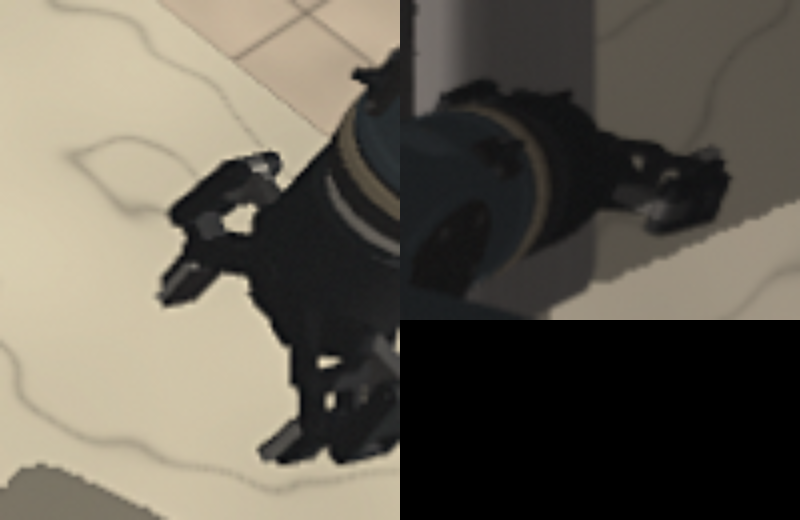

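Tips at start (581,265),(606,304) sit ~33 mm higher than the reported TCP implies. A gentle touch on the free shelf in front of the pod will tell the truth.

Request:
{"name": "drive_tool", "arguments": {"plan": [[-0.8,0,0,0,0,0,1],[-0.8,0,0,0,0,0,1],[-0.8,0,0,0,0,0,1],[0,0,0.8,0,0,0,1],[0,0,0.9,0,0,0,1],[0,0,0.9,0,0,0,1],[0,0,0.9,0,0,0,1],[0,0,0.9,0,0,0,1]]}}

```text
time: 11.8
position: [0.46, -0.289, 0.0821]
eef_rot: [[1.0, 0.03, -0.0], [0.03, -1.0, -0.0], [-0.0, 0.0, -1.0]]
wrist_force: [0.2, 0.2, 0.5]
finger_gap: 0.0001
grip_force: 0.0
```

Request:
{"name": "drive_tool", "arguments": {"plan": [[0,0,0.6,0,0,0,1],[0,0,0.6,0,0,0,1],[0,0,0.4,0,0,0,1],[0,0,0.2,0,0,0,1],[0,0,0.1,0,0,0,1],[0,0,0,0,0,0,1],[0,0,0,0,0,0,1],[0,0,0,0,0,0,1]]}}

```text
time: 12.8
position: [0.4598, -0.2892, 0.0357]
eef_rot: [[1.0, 0.03, 0.0], [0.03, -1.0, -0.0], [0.0, 0.0, -1.0]]
wrist_force: [0.1, -0.3, -0.1]
finger_gap: -0.0004
grip_force: 0.0
```

Request:
{"name": "drive_tool", "arguments": {"plan": [[0,0,0.2,0,0,0,1],[0,0,0.2,0,0,0,1],[0,0,0.2,0,0,0,1],[0,0,0.2,0,0,0,1],[0,0,0.1,0,0,0,1],[0,0,0.1,0,0,0,1],[0,0,0.1,0,0,0,1],[0,0,0,0,0,0,1]]}}

```text
time: 13.8
position: [0.4595, -0.289, 0.0078]
eef_rot: [[1.0, 0.03, -0.0], [0.03, -1.0, 0.0], [-0.0, -0.0, -1.0]]
wrist_force: [-0.2, -1.3, -0.3]
finger_gap: -0.0002
grip_force: 0.0
```

```bash
python3 -c "
from h import *
s=ctrl.grab_frame('scene');t=ctrl.grab_frame('top')
X=ctrl.state()['position'];print(X)
out=[]
for p in (s,t):
    u,v=proj(p,X); x,y=int(u)-33,int(v)-55
    print(((np.array([u-x,v-y]))*6).round())
    out.append(cv2.resize(p['pixels'][y:y+100,x:x+66,::-1],None,fx=6,fy=6,interpolation=cv2.INTER_CUBIC))
cv2.imwrite('pics/tip.png',np.hstack(out))
"
```

```text
[ 0.45965601 -0.28909276  0.00801141]
[201. 333.]
[201. 333.]
```

View pics/tip.png

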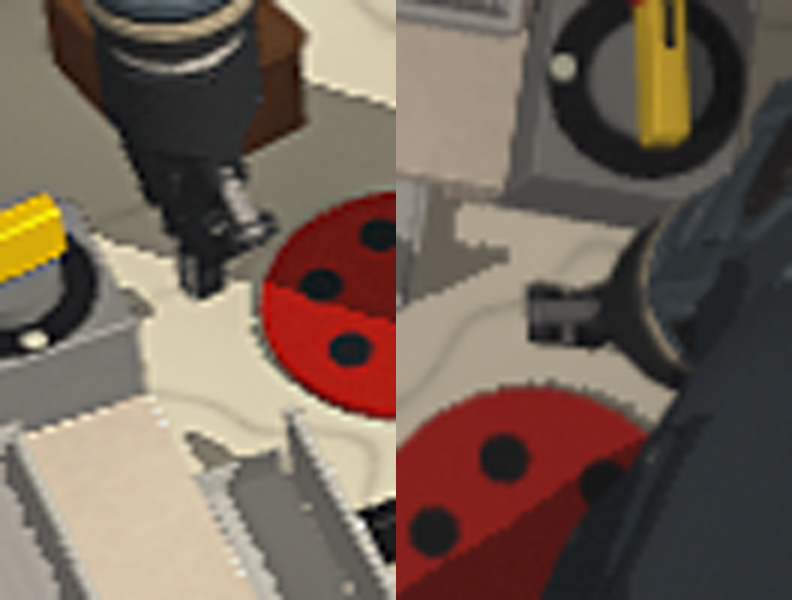

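Left: tip at (205,295), still ~30 mm above where the report puts it, and no contact force. Keep lowering in small steps.

Request:
{"name": "drive_tool", "arguments": {"plan": [[0,0,0.08,0,0,0,1],[0,0,0.08,0,0,0,1],[0,0,0.08,0,0,0,1],[0,0,0.08,0,0,0,1],[0,0,0.06,0,0,0,1],[0,0,0,0,0,0,1],[0,0,0,0,0,0,1],[0,0,0,0,0,0,1]]}}

```text
time: 14.9
position: [0.4597, -0.2891, -0.0015]
eef_rot: [[1.0, 0.03, 0.0], [0.03, -1.0, -0.0], [0.0, 0.0, -1.0]]
wrist_force: [0.1, -0.8, -0.6]
finger_gap: 0.0001
grip_force: 0.0
```

Request:
{"name": "drive_tool", "arguments": {"plan": [[0,0,0.08,0,0,0,1],[0,0,0.08,0,0,0,1],[0,0,0.08,0,0,0,1],[0,0,0.08,0,0,0,1],[0,0,0.08,0,0,0,1],[0,0,0.08,0,0,0,1],[0,0,0,0,0,0,1],[0,0,0,0,0,0,1]]}}

```text
time: 15.9
position: [0.4597, -0.2891, -0.0135]
eef_rot: [[1.0, 0.03, 0.0], [0.03, -1.0, -0.0], [0.0, 0.0, -1.0]]
wrist_force: [0.2, 0.6, 0.6]
finger_gap: 0.0
grip_force: 0.0
```

Request:
{"name": "drive_tool", "arguments": {"plan": [[0,0,0.08,0,0,0,1],[0,0,0.08,0,0,0,1],[0,0,0.08,0,0,0,1],[0,0,0.08,0,0,0,1],[0,0,0,0,0,0,1],[0,0,0,0,0,0,1],[0,0,0,0,0,0,1],[0,0,0,0,0,0,1]]}}

```text
time: 16.9
position: [0.4596, -0.2891, -0.0215]
eef_rot: [[1.0, 0.03, 0.0], [0.03, -1.0, -0.0], [0.0, 0.0, -1.0]]
wrist_force: [0.5, -0.1, 0.2]
finger_gap: -0.0002
grip_force: 0.0
```

Request:
{"name": "drive_tool", "arguments": {"plan": [[0,0,0.08,0,0,0,1],[0,0,0.08,0,0,0,1],[0,0,0.04,0,0,0,1],[0,0,0.04,0,0,0,1],[0,0,0,0,0,0,1],[0,0,0,0,0,0,1],[0,0,0,0,0,0,1],[0,0,0,0,0,0,1]]}}

```text
time: 17.9
position: [0.4596, -0.2891, -0.0275]
eef_rot: [[1.0, 0.03, 0.0], [0.03, -1.0, -0.0], [0.0, 0.0, -1.0]]
wrist_force: [0.1, -0.2, -0.9]
finger_gap: -0.0002
grip_force: 0.0
```

Request:
{"name": "drive_tool", "arguments": {"plan": [[0,0,0.04,0,0,0,1],[0,0,0.04,0,0,0,1],[0,0,0.04,0,0,0,1],[0,0,0.04,0,0,0,1],[0,0,0,0,0,0,1],[0,0,0,0,0,0,1],[0,0,0,0,0,0,1],[0,0,0,0,0,0,1]]}}

```text
time: 18.9
position: [0.4596, -0.2891, -0.0315]
eef_rot: [[1.0, 0.03, 0.0], [0.03, -1.0, -0.0], [0.0, 0.0, -1.0]]
wrist_force: [0.4, -0.4, -0.4]
finger_gap: 0.0001
grip_force: 0.0
```

Request:
{"name": "drive_tool", "arguments": {"plan": [[0,0,0.04,0,0,0,1],[0,0,0.04,0,0,0,1],[0,0,0.04,0,0,0,1],[0,0,0,0,0,0,1],[0,0,0,0,0,0,1],[0,0,0,0,0,0,1],[0,0,0,0,0,0,1],[0,0,0,0,0,0,1]]}}

```text
time: 19.9
position: [0.4596, -0.2891, -0.0345]
eef_rot: [[1.0, 0.03, -0.0], [0.03, -1.0, -0.0], [-0.0, 0.0, -1.0]]
wrist_force: [0.1, 0.1, 0.0]
finger_gap: 0.0001
grip_force: 0.0
```

```bash
python3 -c "
from h import *
s=ctrl.grab_frame('scene')
X=ctrl.state()['position'];print(X,ctrl.state()['joint_pos'])
u,v=proj(s,X); v0=proj(s,[X[0],X[1],0]); x,y=int(u)-25,int(v)-30
print(((np.array([u-x,v-y]))*10).round(),((v0-[x,y])*10).round())
cv2.imwrite('pics/tip2.png',cv2.resize(s['pixels'][y:y+40,x:x+50,::-1],None,fx=10,fy=10,interpolation=cv2.INTER_CUBIC))
"
```

```text
[ 0.45962253 -0.28906806 -0.03454205] [-5.61348478e-01  4.43018734e-01 -3.43405710e-01  7.84303266e-01
 -1.07389454e-04  2.55023178e+00]
[255. 304.] [247. 232.]
```

View pics/tip2.png

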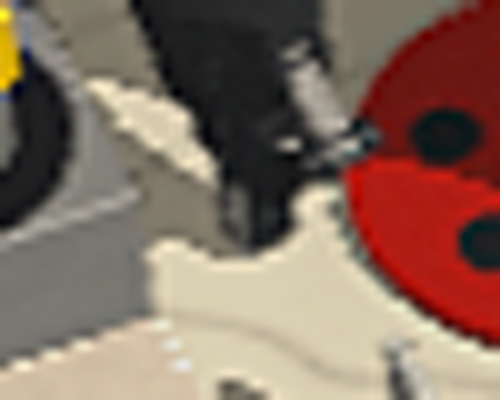

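Tip at (255,245) vs shelf point (247,232) — almost touching. A few more mm.

Request:
{"name": "drive_tool", "arguments": {"plan": [[0,0,0.04,0,0,0,1],[0,0,0.04,0,0,0,1],[0,0,0,0,0,0,1],[0,0,0,0,0,0,1],[0,0,0,0,0,0,1],[0,0,0,0,0,0,1],[0,0,0,0,0,0,1],[0,0,0,0,0,0,1]]}}

```text
time: 20.95
position: [0.4597, -0.2891, -0.0365]
eef_rot: [[1.0, 0.03, 0.0], [0.03, -1.0, -0.0], [0.0, 0.0, -1.0]]
wrist_force: [-0.2, -0.3, -0.0]
finger_gap: -0.0003
grip_force: 0.0
```

Request:
{"name": "drive_tool", "arguments": {"plan": [[0,0,0.04,0,0,0,1],[0,0,0.04,0,0,0,1],[0,0,0,0,0,0,1],[0,0,0,0,0,0,1],[0,0,0,0,0,0,1],[0,0,0,0,0,0,1],[0,0,0,0,0,0,1],[0,0,0,0,0,0,1]]}}

```text
time: 21.95
position: [0.4596, -0.2891, -0.0383]
eef_rot: [[1.0, 0.03, 0.0], [0.03, -1.0, -0.0], [0.0, 0.0, -1.0]]
wrist_force: [-1.0, 1.4, 5.8]
finger_gap: -0.0003
grip_force: 2.7
```

Contact at reported z = −0.038: true height = reported + 38 mm. Everything downward gets corrected by that.

Request:
{"name": "drive_tool", "arguments": {"plan": [[0,0,-0.4,0,0,0,1],[0,0,-1,0,0,0,0],[0,0,-1,0,0,0,0],[0,0,-1,0,0,0,0],[0,0,-1,0,0,0,0],[0,0,-1,0,0,0,0],[0,0,-1,0,0,0,0],[0,0,-1,0,0,0,0]]}}

```text
time: 22.95
position: [0.4595, -0.289, 0.1478]
eef_rot: [[1.0, 0.03, 0.0], [0.03, -1.0, -0.0], [0.0, 0.0, -1.0]]
wrist_force: [-0.3, -0.7, -0.0]
finger_gap: 0.0852
grip_force: 0.0
```

Request:
{"name": "drive_tool", "arguments": {"plan": [[0.8,-0.05,0,0,0,0,0],[0.8,-0.1,0,0,0,0,0],[0.8,-0.1,0,0,0,0,0],[0.8,-0.1,0,0,0,0,0],[0.8,0,0,0,0,0,0],[0.24,0,0.4,0,0,0,0],[0,0,0.6,0,0,0,0],[0,0,0.6,0,0,0,0]]}}

```text
time: 23.95
position: [0.5642, -0.277, 0.105]
eef_rot: [[1.0, 0.03, -0.001], [0.03, -1.0, 0.0], [-0.001, -0.0, -1.0]]
wrist_force: [0.3, 0.1, 0.4]
finger_gap: 0.0852
grip_force: 0.0
```

```bash
sed -i 's/st\["position"\]; R=/st["position"]+[0,0,.038]; R=/' h.py; python3 -c "
from h import *
go([.565,-.281,.133],-88.3)"
```

```text
t 23.95 pos [ 0.5642 -0.277   0.143 ] yang -88.3 tilt [-0.001  0.    -1.   ] q [-0.46  0.45  0.08  1.2  -0.    2.66] F [0.3 0.1 0.4] gap 0.0852 0.0
turn -0.0 shift x,y,z 0.03 0.16 0.4
```

Helper now returns true height. Descend the rest and grip, watching the force.

Request:
{"name": "drive_tool", "arguments": {"plan": [[0,0.16,0.2,0,0,0,0],[0,0,0.2,0,0,0,0.4],[0,0,0,0,0,0,0.7],[0,0,0,0,0,0,1],[0,0,0,0,0,0,1],[0,0,0,0,0,0,1],[0,0,0,0,0,0,1],[0,0,0,0,0,0,1]], "newtons": 40}}

```text
time: 24.95
position: [0.5659, -0.2855, 0.0976]
eef_rot: [[1.0, 0.027, 0.002], [0.027, -1.0, -0.008], [0.001, 0.008, -1.0]]
wrist_force: [-2.7, -18.3, -0.2]
finger_gap: 0.0149
grip_force: 42.9
```

Request:
{"name": "drive_tool", "arguments": {"plan": [[0,0.22,0,0,0,0,1],[0,0,0,0,0,-1,1],[0,0,0,0,0,-1,1],[0,0,0,0,0,-1,1],[0,0,0,0,0,-1,1],[0,0,0,0,0,-1,1],[0,0,0,0,0,-1,1],[0,0,0,0,0,-1,1]]}}

```text
time: 25.95
position: [0.5643, -0.2838, 0.0974]
eef_rot: [[0.307, 0.952, -0.002], [0.952, -0.307, 0.004], [0.003, -0.003, -1.0]]
wrist_force: [-7.5, 11.6, 12.5]
finger_gap: 0.0152
grip_force: 44.7
```

Request:
{"name": "drive_tool", "arguments": {"plan": [[0,0,0,0,0,-0.9,1],[0,0,0,0,0,0,1],[0,0,0,0,0,0,1],[0,0,0,0,0,0,1],[0,0,0,0,0,0,0],[0,0,0,0,0,0,0],[0,0,0,0,0,0,0],[0,0,0,0,0,0,0]]}}

```text
time: 26.95
position: [0.5656, -0.2868, 0.0964]
eef_rot: [[0.161, 0.987, -0.0], [0.987, -0.161, -0.0], [-0.0, -0.0, -1.0]]
wrist_force: [-0.9, 0.6, 0.5]
finger_gap: 0.0848
grip_force: 0.0
```

```bash
python3 -c "
from h import *
go([.43,-.1,.2],-98)"
```

```text
t 26.95 pos [ 0.5656 -0.2868  0.1344] yang -9.3 tilt [-0. -0. -1.] q [-0.47  0.47  0.08  1.19 -0.    1.26] F [-0.9  0.6  0.5] gap 0.0848 0.0
turn 8.87 shift x,y,z -6.41 -6.64 -2.63
```

Request:
{"name": "drive_tool", "arguments": {"plan": [[0,0,-0.4,0,0,0,0],[0,0,-0.4,0,0,0,0],[0,0,-0.4,0,0,0,0],[0,0,-0.5,0,0,-1,0],[0,0,-0.5,0,0,-1,0],[0,0,-0.5,0,0,-1,0],[0,0,0,0,0,-1,0],[0,0,0,0,0,-1,0]]}}

```text
time: 27.95
position: [0.5658, -0.2867, 0.1649]
eef_rot: [[-0.657, 0.754, 0.001], [0.754, 0.657, -0.001], [-0.001, 0.0, -1.0]]
wrist_force: [0.6, -0.0, -0.1]
finger_gap: 0.0852
grip_force: 0.0
```

Request:
{"name": "drive_tool", "arguments": {"plan": [[0,0,0,0,0,-1,0],[0,0,0,0,0,-1,0],[0,0,0,0,0,-1,0],[0,0,0,0,0,-1,0],[0,0,0,0,0,-0.12,0],[0.7,0.8,0,0,0,0,0],[0.7,0.8,0,0,0,0,0],[0.7,0.8,0,0,0,0,0]]}}

```text
time: 28.95
position: [0.5216, -0.2193, 0.1643]
eef_rot: [[-0.989, 0.145, 0.0], [0.145, 0.989, -0.0], [-0.0, -0.0, -1.0]]
wrist_force: [0.4, 0.2, -0.1]
finger_gap: 0.0856
grip_force: 0.0
```

Request:
{"name": "drive_tool", "arguments": {"plan": [[0.7,0.8,0,0,0,0,0],[0.7,0.8,0,0,0,0,0],[0.7,0.8,0,0,0,0,0],[0.7,0.7,0,0,0,0,0],[0.7,0.6,0,0,0,0,0],[0,0,0,0,0,0,0],[0,0,0,0,0,0,0],[0,0,0,0,0,0,0]]}}

```text
time: 29.95
position: [0.449, -0.1165, 0.164]
eef_rot: [[-0.99, 0.142, 0.0], [0.142, 0.99, -0.0], [-0.0, -0.0, -1.0]]
wrist_force: [0.3, -0.8, 0.2]
finger_gap: 0.0852
grip_force: 0.0
```

```bash
python3 - <<'E'
from h import *
go([.444,-.1122,.02],81.9)
t=ctrl.grab_frame('top');s=ctrl.grab_frame('scene')
a=lambda i,x,y:cv2.resize(i['pixels'][y:y+80,x:x+66,::-1],None,fx=6,fy=6,interpolation=cv2.INTER_CUBIC)
cv2.imwrite('pics/off.png',np.hstack([a(s,215,130),a(t,400,180)]))
# numeric check: yellow bar direction in top view
hsv=cv2.cvtColor(t['pixels'],cv2.COLOR_RGB2HSV); m=cv2.inRange(hsv,(20,120,100),(35,255,255))
y,x=np.nonzero(m[190:260,400:460]); P=np.c_[x,y]-np.mean(np.c_[x,y],0); print(len(x),x.mean()+400,y.mean()+190,np.linalg.svd(P)[2][0])
E
```

```text
t 29.95 pos [ 0.449  -0.1165  0.202 ] yang 81.8 tilt [ 0. -0. -1.] q [-0.25  0.15 -0.21  1.22 -0.   -0.11] F [ 0.3 -0.8  0.2] gap 0.0852 0.0
turn -0.01 shift x,y,z 0.22 0.14 7.28
0 nan nan [1. 0.]
  return _methods._mean(a, axis=axis, dtype=dtype,
  ret = um.true_divide(
<stdin>:8: RuntimeWarning: Mean of empty slice.
  ret = ret.dtype.type(ret / rcount)
```

```bash
python3 - <<'E'
from h import *
s=ctrl.grab_frame('scene')
hsv=cv2.cvtColor(s['pixels'],cv2.COLOR_RGB2HSV); m=cv2.inRange(hsv,(20,140,90),(35,255,255))
y,x=np.nonzero(m[140:200,215:300]); P=np.c_[x,y]-np.mean(np.c_[x,y],0); print(len(x),x.mean()+215,y.mean()+140,np.linalg.svd(P,full_matrices=False)[2][0])
C=np.array([.5645,-.2859,.145]); 
for a in (1.7,81.9): d=np.array([np.cos(np.radians(a)),np.sin(np.radians(a)),0])*.03; e=proj(s,C+d)-proj(s,C-d); print(a,e/np.linalg.norm(e))
E
```

```text
135 254.85185185185185 162.3925925925926 [0.4039086  0.91479935]
1.7 [-0.90284248  0.42997146]
81.9 [0.44730227 0.89438285]
```

Request:
{"name": "drive_tool", "arguments": {"plan": [[0.22,0.14,0.9,0,0,0,0],[0,0,1,0,0,0,0],[0,0,1,0,0,0,0],[0,0,1,0,0,0,0],[0,0,1,0,0,0,0],[0,0,1,0,0,0,0],[0,0,0.8,0,0,0,0],[0,0,0.5,0,0,0,0]]}}

```text
time: 31.1
position: [0.4432, -0.1118, -0.0171]
eef_rot: [[-0.99, 0.141, -0.001], [0.141, 0.99, 0.0], [0.001, 0.0, -1.0]]
wrist_force: [0.3, -0.1, -0.5]
finger_gap: 0.0854
grip_force: 0.0
```

Request:
{"name": "drive_tool", "arguments": {"plan": [[0,0,0.05,0,0,0,0.3],[0,0,0,0,0,0,0.5],[0,0,0,0,0,0,0.7],[0,0,0,0,0,0,0.9],[0,0,0,0,0,0,1],[0,0,0,0,0,0,1],[0,0,0,0,0,0,1],[0,0,0,0,0,0,1]], "newtons": 30}}

```text
time: 32.1
position: [0.4439, -0.1121, -0.0167]
eef_rot: [[-0.99, 0.141, 0.001], [0.141, 0.99, -0.001], [-0.001, -0.001, -1.0]]
wrist_force: [-1.7, -2.2, 6.4]
finger_gap: 0.0134
grip_force: 32.3
```

Handle is off (bar direction matches 81.9°), fin gripped. Push home.

Request:
{"name": "drive_tool", "arguments": {"plan": [[-0.25,0,0,0,0,0,1],[-0.25,0,0,0,0,0,1],[-0.25,0,0,0,0,0,1],[-0.25,0,0,0,0,0,1],[-0.25,0,0,0,0,0,1],[-0.25,0,0,0,0,0,1],[-0.2,0,0,0,0,0,1],[0,0,0,0,0,0,1]]}}

```text
time: 33.1
position: [0.4866, -0.1182, -0.0167]
eef_rot: [[-0.99, 0.141, 0.002], [0.141, 0.99, -0.001], [-0.002, -0.001, -1.0]]
wrist_force: [1.2, -2.1, 4.6]
finger_gap: 0.0135
grip_force: 32.0
```

Request:
{"name": "drive_tool", "arguments": {"plan": [[-0.08,0,0,0,0,0,1],[-0.08,0,0,0,0,0,1],[-0.08,0,0,0,0,0,1],[0,0,0,0,0,0,1],[0,0,0,0,0,0,1],[0,0,0,0,0,0,1],[0,0,0,0,0,0,1],[0,0,0,0,0,0,1]]}}

```text
time: 34.1
position: [0.4919, -0.1189, -0.0167]
eef_rot: [[-0.99, 0.141, 0.001], [0.141, 0.99, -0.001], [-0.001, -0.001, -1.0]]
wrist_force: [-1.6, -2.7, 6.2]
finger_gap: 0.0135
grip_force: 32.4
```

Request:
{"name": "drive_tool", "arguments": {"plan": [[-0.06,0,0,0,0,0,1],[-0.06,0,0,0,0,0,1],[-0.06,0,0,0,0,0,1],[0,0,0,0,0,0,1],[0,0,0,0,0,0,1],[0,0,0,0,0,0,1],[0,0,0,0,0,0,1],[0,0,0,0,0,0,1]]}}

```text
time: 35.1
position: [0.4948, -0.1194, -0.0168]
eef_rot: [[-0.99, 0.141, -0.001], [0.141, 0.99, -0.001], [0.001, -0.001, -1.0]]
wrist_force: [-7.3, -0.9, 11.8]
finger_gap: 0.0137
grip_force: 33.2
```

Request:
{"name": "drive_tool", "arguments": {"plan": [[-0.06,0,0,0,0,0,1],[-0.06,0,0,0,0,0,1],[-0.06,0,0,0,0,0,1],[0,0,0,0,0,0,1],[0,0,0,0,0,0,1],[0,0,0,0,0,0,1],[0,0,0,0,0,0,1],[0,0,0,0,0,0,1]]}}

```text
time: 36.1
position: [0.4946, -0.1194, -0.0169]
eef_rot: [[-0.99, 0.141, -0.008], [0.141, 0.99, 0.0], [0.008, -0.001, -1.0]]
wrist_force: [-22.7, -1.3, 26.9]
finger_gap: 0.0134
grip_force: 35.5
```

Tray stopped at 51 mm travel with 22 N — home. Release, lift, and measure the moves to the hook pin.

Request:
{"name": "drive_tool", "arguments": {"plan": [[0.1,0,0,0,0,0,0],[0,0,0,0,0,0,0],[0,0,0,0,0,0,0],[0,0,-0.4,0,0,0,0],[0,0,-1,0,0,0,0],[0,0,-1,0,0,0,0],[0,0,-1,0,0,1,0],[0,0,-1,0,0,1,0]]}}

```text
time: 37.1
position: [0.4981, -0.1194, 0.0942]
eef_rot: [[-0.88, 0.476, 0.001], [0.476, 0.88, -0.0], [-0.001, 0.0, -1.0]]
wrist_force: [-0.0, -0.1, 0.8]
finger_gap: 0.0856
grip_force: 0.0
```

Request:
{"name": "drive_tool", "arguments": {"plan": [[0,0,-1,0,0,0,0],[0,0,-1,0,0,0,0],[0,0.9,0,0,0,0,0],[0,0.9,0,0,0,0,0],[0,0.9,0,0,0,0,0],[0,0.9,0,0,0,0,0],[0,0.9,0,0,0,0,0],[0,0,0,0,0,0,0]]}}

```text
time: 38.1
position: [0.5516, -0.0189, 0.1428]
eef_rot: [[-0.883, 0.469, 0.0], [0.469, 0.883, 0.0], [-0.0, 0.0, -1.0]]
wrist_force: [-0.1, -0.7, -0.5]
finger_gap: 0.0854
grip_force: 0.0
```

```bash
python3 - <<'E'
from h import *
go([.470,.0645,.071],62)
t=ctrl.grab_frame('top');s=ctrl.grab_frame('scene')
for n,p,(x0,y0,x1,y1) in (('t',t,(280,230,320,280)),('s',s,(335,225,365,270))):
    i=p['pixels'].astype(int); m=(i[...,0]>80)&(i[...,1]<i[...,0]*.4)&(i[...,2]<i[...,0]*.4); y,x=np.nonzero(m[y0:y1,x0:x1])
    print(n,len(x),x.mean()+x0,y.mean()+y0,at(p,(x.mean()+x0,y.mean()+y0),.085).round(4),at(p,(x.mean()+x0,y.min()+y0),.093).round(4))
a=lambda i,x,y:cv2.resize(i['pixels'][y:y+90,x:x+66,::-1],None,fx=6,fy=6,interpolation=cv2.INTER_CUBIC)
cv2.imwrite('pics/hook.png',np.hstack([a(s,300,200),a(t,280,210)]))
E
```

```text
t 38.1 pos [ 0.5516 -0.0189  0.1808] yang 62.0 tilt [ 0.  0. -1.] q [-0.03  0.3  -0.05  1.22  0.    0.45] F [-0.1 -0.7 -0.5] gap 0.0854 0.0
turn 0.0 shift x,y,z 4.45 1.41 4.39
t 11 297.0 262.0 [0.4697 0.0651 0.085 ] [0.4743 0.065  0.093 ]
s 34 351.5 246.52941176470588 [0.4733 0.0729 0.085 ] [0.4686 0.0655 0.093 ]
```

View pics/hook.png

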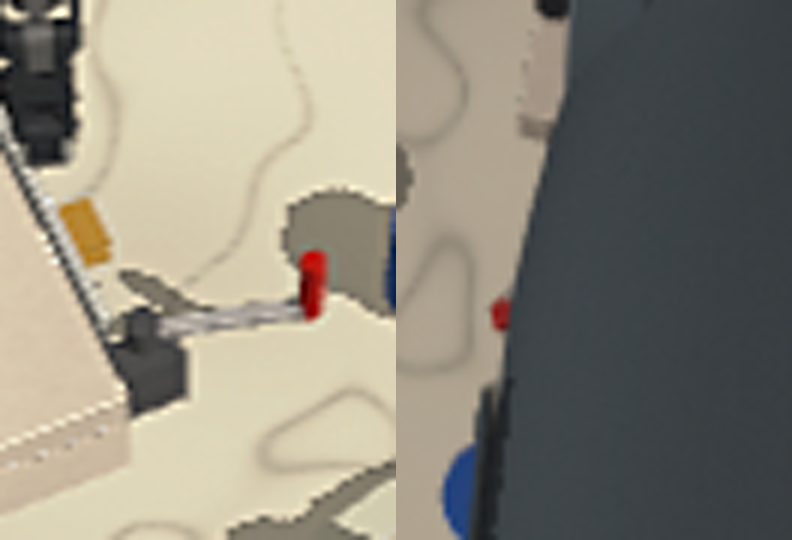

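Left view: tray flush, brass catch at (85,232), hook arm from hinge (140,320) to red pin (312,285). Now to the pin, with fingers astride tangentially.

```bash
python3 -c "
from h import *
go([.470,.065,.071],70)"
```

```text
t 38.2 pos [ 0.5508 -0.0201  0.1807] yang 62.0 tilt [-0. -0. -1.] q [-0.04  0.3  -0.05  1.22 -0.    0.45] F [-0.1 -0.3  0.1] gap 0.0852 0.0
turn -0.8 shift x,y,z 4.2 2.1 4.39
```

Request:
{"name": "drive_tool", "arguments": {"plan": [[0,0,0,0,0,-0.8,0],[0.7,0.35,0,0,0,0,0],[0.7,0.35,0,0,0,0,0],[0.7,0.35,0,0,0,0,0],[0.7,0.35,0,0,0,0,0],[0.7,0.35,0,0,0,0,0],[0.7,0.35,0,0,0,0,0],[0,0,0,0,0,0,0]]}}

```text
time: 39.2
position: [0.4692, 0.0663, 0.1428]
eef_rot: [[-0.94, 0.342, -0.0], [0.342, 0.94, 0.0], [0.0, -0.0, -1.0]]
wrist_force: [0.7, 1.3, -0.3]
finger_gap: 0.0853
grip_force: 0.0
```

Request:
{"name": "drive_tool", "arguments": {"plan": [[0,0,0.8,0,0,0,0],[0,0,0.8,0,0,0,0],[0,0,0.8,0,0,0,0],[0,0,0.8,0,0,0,0],[0,0,0.8,0,0,0,0],[0,0,0.4,0,0,0,0],[0,0,0,0,0,0,0],[0,0,0,0,0,0,0]]}}

```text
time: 40.2
position: [0.4709, 0.0652, 0.0333]
eef_rot: [[-0.939, 0.343, 0.001], [0.343, 0.939, -0.0], [-0.001, 0.0, -1.0]]
wrist_force: [0.2, 0.5, -0.3]
finger_gap: 0.0855
grip_force: 0.0
```

Request:
{"name": "drive_tool", "arguments": {"plan": [[0,0,0,0,0,0,0.4],[0,0,0,0,0,0,0.7],[0,0,0,0,0,0,0.9],[0,0,0,0,0,0,1],[0,0,0,0,0,0,1],[0,0,0,0,0,0,1],[0,0,0,0,0,0,1],[0,0,0,0,0,0,1]], "newtons": 20}}

```text
time: 41.2
position: [0.4703, 0.0652, 0.0327]
eef_rot: [[-0.939, 0.343, 0.0], [0.343, 0.939, -0.0], [-0.0, -0.0, -1.0]]
wrist_force: [0.2, 0.5, 2.3]
finger_gap: 0.0107
grip_force: 20.5
```

```bash
python3 -c "
from h import *
go([.470,.065,.071],70)"
```

```text
t 41.2 pos [0.4703 0.0652 0.0707] yang 69.9 tilt [ 0. -0. -1.] q [ 0.14  0.27 -0.41  0.89 -0.    0.49] F [0.2 0.5 2.3] gap 0.0107 20.473380088806152
turn -0.01 shift x,y,z 0.01 -0.01 -0.01
```

Request:
{"name": "drive_tool", "arguments": {"plan": [[-0.02,-0.26,0,0,0,-0.5,1],[-0.02,-0.26,0,0,0,-0.5,1],[-0.02,-0.26,0,0,0,-0.5,1],[-0.02,-0.26,0,0,0,-0.5,1],[0,0,0,0,0,0,1],[0,0,0,0,0,0,1],[0,0,0,0,0,0,1],[0,0,0,0,0,0,1]]}}

```text
time: 42.2
position: [0.4643, 0.0394, 0.0325]
eef_rot: [[-1.0, 0.001, -0.004], [0.001, 1.0, -0.0], [0.004, -0.0, -1.0]]
wrist_force: [-8.5, 0.1, 9.1]
finger_gap: 0.0109
grip_force: 21.2
```

Request:
{"name": "drive_tool", "arguments": {"plan": [[0,-0.26,0,0,0,-0.5,1],[0,-0.26,0,0,0,-0.5,1],[0,-0.26,0,0,0,-0.5,1],[0,-0.26,0,0,0,-0.5,1],[0,-0.26,0,0,0,-0.5,1],[0,-0.26,0,0,0,-0.5,1],[0,0,0,0,0,0,1],[0,0,0,0,0,0,1]]}}

```text
time: 43.2
position: [0.4729, 0.001, 0.0326]
eef_rot: [[-0.867, -0.498, -0.003], [-0.498, 0.867, -0.002], [0.003, 0.0, -1.0]]
wrist_force: [-7.8, -4.6, 9.3]
finger_gap: 0.011
grip_force: 21.2
```

```bash
cat > hk.py <<'E'
from h import *
import sys
h=np.array([.539,.0355]); p=ctrl.state()["position"][:2]; d=p-h
a=np.degrees(np.arctan2(d[1],d[0]))%360; print("arm",a.round(1),"r",np.linalg.norm(d).round(4))
for s in map(float,sys.argv[1:]):
    b=np.radians(a+s); go([*(h+.075*np.array([np.cos(b),np.sin(b)])),.0707],a+s-90)
E
python3 hk.py 0
```

```text
arm 207.6 r 0.0746
t 43.2 pos [0.4729 0.001  0.0706] yang 119.9 tilt [-0.003 -0.002 -1.   ] q [ 0.    0.27 -0.42  0.89 -0.   -0.52] F [-7.8 -4.6  9.3] gap 0.011 21.152949035167694
turn 0.23 shift x,y,z 0.02 0.0 -0.0
```

Request:
{"name": "drive_tool", "arguments": {"plan": [[0.03,-0.26,0,0,0,-0.5,1],[0,-0.26,0,0,0,-0.5,1],[0,-0.26,0,0,0,-0.5,1],[0,-0.26,0,0,0,-0.5,1],[0,-0.26,0,0,0,-0.5,1],[0,-0.26,0,0,0,-0.5,1],[0,-0.26,0,0,0,-0.5,1],[0,0,0,0,0,0,1]]}}

```text
time: 44.2
position: [0.5057, -0.031, 0.0327]
eef_rot: [[-0.425, -0.905, -0.001], [-0.905, 0.425, -0.001], [0.001, 0.0, -1.0]]
wrist_force: [-3.3, -3.6, 5.8]
finger_gap: 0.011
grip_force: 20.8
```

```bash
python3 hk.py 0
```

```text
arm 243.4 r 0.0744
t 44.2 pos [ 0.5057 -0.031   0.0707] yang 154.9 tilt [-0.001 -0.001 -1.   ] q [-0.06  0.32 -0.34  0.91 -0.   -1.19] F [-3.3 -3.6  5.8] gap 0.011 20.84918886423111
turn 0.15 shift x,y,z 0.03 -0.0 -0.0
```

Remaining about 18°. Ease in and watch the force.

Request:
{"name": "drive_tool", "arguments": {"plan": [[0.01,-0.26,0,0,0,-0.5,1],[0,-0.26,0,0,0,-0.5,1],[0,-0.16,0,0,0,-0.3,1],[0,-0.1,0,0,0,-0.2,1],[0,-0.05,0,0,0,-0.1,1],[0,0,0,0,0,0,1],[0,0,0,0,0,0,1],[0,0,0,0,0,0,1]]}}

```text
time: 45.2
position: [0.5253, -0.0375, 0.0327]
eef_rot: [[-0.159, -0.987, 0.0], [-0.987, 0.159, -0.001], [0.001, -0.0, -1.0]]
wrist_force: [-1.2, -4.8, 5.7]
finger_gap: 0.0109
grip_force: 20.7
```

```bash
python3 hk.py 0
```

```text
arm 259.4 r 0.0743
t 45.2 pos [ 0.5253 -0.0375  0.0707] yang 170.9 tilt [ 0.    -0.001 -1.   ] q [-0.07  0.35 -0.3   0.93 -0.   -1.48] F [-1.2 -4.8  5.7] gap 0.0109 20.713140070438385
turn 0.15 shift x,y,z 0.03 0.0 0.0
```

Request:
{"name": "drive_tool", "arguments": {"plan": [[0,-0.07,0,0,0,0,1],[0,-0.07,0,0,0,0,1],[0,-0.07,0,0,0,0,1],[0,0,0,0,0,0,1],[0,0,0,0,0,0,1],[0,0,0,0,0,0,1],[0,0,0,0,0,0,1],[0,0,0,0,0,0,1]]}}

```text
time: 46.2
position: [0.5287, -0.0379, 0.0326]
eef_rot: [[-0.158, -0.987, -0.003], [-0.987, 0.158, 0.0], [0.0, 0.003, -1.0]]
wrist_force: [-8.1, -2.5, 9.4]
finger_gap: 0.0107
grip_force: 21.2
```

```bash
python3 hk.py 0
```

```text
arm 262.0 r 0.0741
t 46.2 pos [ 0.5287 -0.0379  0.0706] yang 170.9 tilt [-0.003  0.    -1.   ] q [-0.07  0.35 -0.28  0.94  0.   -1.48] F [-8.1 -2.5  9.4] gap 0.0107 21.217442750930786
turn -0.11 shift x,y,z 0.04 -0.0 -0.01
```

Request:
{"name": "drive_tool", "arguments": {"plan": [[0,-0.07,0,0,0,0,1],[0,-0.07,0,0,0,0,1],[0,0,0,0,0,0,1],[0,0,0,0,0,0,1],[0,0,0,0,0,0,1],[0,0,0,0,0,0,1],[0,0,0,0,0,0,1],[0,0,0,0,0,0,1]]}}

```text
time: 47.2
position: [0.5287, -0.0381, 0.0322]
eef_rot: [[-0.158, -0.987, -0.008], [-0.987, 0.158, 0.001], [0.0, 0.008, -1.0]]
wrist_force: [-18.9, -1.7, 18.1]
finger_gap: 0.0108
grip_force: 22.4
```

Hook at its stop, 19 N. Release, lift, locate the jars.

Request:
{"name": "drive_tool", "arguments": {"plan": [[0,0.16,0,0,0,0,1],[0,0,0,0,0,0,0.7],[0,0,0,0,0,0,0.4],[0,0,0,0,0,0,0],[0,0,-0.4,0,0,0,0],[0,0,-1,0,0,0,0],[0,0,-1,0,0,0,0],[0,0,-1,0,0,0,0]]}}

```text
time: 48.2
position: [0.5301, -0.038, 0.1191]
eef_rot: [[-0.158, -0.987, 0.001], [-0.987, 0.158, 0.0], [-0.0, -0.001, -1.0]]
wrist_force: [0.6, 0.4, -0.0]
finger_gap: 0.0853
grip_force: 0.0
```

Request:
{"name": "drive_tool", "arguments": {"plan": [[0,0,-1,0,0,0,0],[0,0,-1,0,0,0,0],[0,0,0,0,0,0,0],[0,0,0,0,0,0,0],[0,0,0,0,0,0,0],[0,0,0,0,0,0,0],[0,0,0,0,0,0,0],[0,0,0,0,0,0,0]]}}

```text
time: 49.2
position: [0.5299, -0.038, 0.1675]
eef_rot: [[-0.158, -0.987, -0.0], [-0.987, 0.158, -0.0], [0.0, 0.0, -1.0]]
wrist_force: [0.1, 0.1, -0.6]
finger_gap: 0.0854
grip_force: 0.0
```

```bash
cat > jars.py <<'E'
from h import *
for n in ("top","scene"):
    p=ctrl.grab_frame(n); hsv=cv2.cvtColor(p['pixels'],cv2.COLOR_RGB2HSV)
    m=cv2.inRange(hsv,(20,170,120),(33,255,255)) 
    k,_,st,c=cv2.connectedComponentsWithStats(m)
    for i in range(1,k):
        if st[i,4]>60: print(n,st[i].tolist(),c[i].round(1),at(p,c[i],.076).round(4),"bay z",at(p,c[i],.12).round(4))
E
python3 jars.py; python3 -c "
from h import *
go([.507,.211,.2],170.9)
t=ctrl.grab_frame('scene');crop(t,200,100,480,410,1.9,'jars')"
```

```text
top [422, 222, 25, 11, 161] [434.5 227.3] [ 0.5749 -0.3046  0.076 ] bay z [ 0.567  -0.2935  0.12  ]
top [201, 225, 19, 20, 306] [210.1 234.3] [0.5394 0.3019 0.076 ] bay z [0.5327 0.2925 0.12  ]
top [233, 238, 20, 20, 308] [242.8 247.1] [0.5068 0.2121 0.076 ] bay z [0.5013 0.2058 0.12  ]
scene [249, 152, 13, 21, 122] [255. 162.] [ 0.5416 -0.3388  0.076 ] bay z [ 0.556 -0.298  0.12 ]
scene [362, 287, 23, 23, 402] [373.2 298.2] [0.5102 0.22   0.076 ] bay z [0.526  0.2358 0.12  ]
scene [373, 323, 24, 24, 455] [384.8 334.4] [0.5421 0.3091 0.076 ] bay z [0.5565 0.3209 0.12  ]
t 49.3 pos [ 0.53   -0.038   0.2056] yang 170.9 tilt [-0. -0. -1.] q [-0.07  0.26 -0.05  1.26 -0.   -1.48] F [-0.3  0.6 -0. ] gap 0.0854 0.0
turn 0.0 shift x,y,z -9.69 2.48 0.23
```

View pics/jars.png

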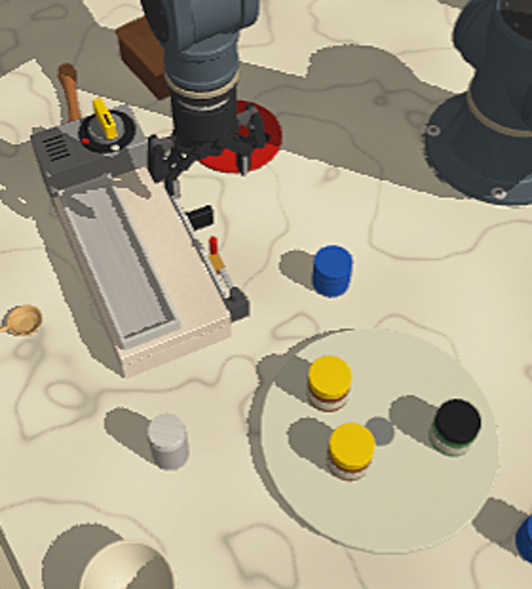

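Handle off, hook pin in the catch at (213,245), tray home; two honey jars upright at (330,380) and (350,447) – the second was knocked and its position is re-measured. Go for the nearer jar (0.507, 0.213).

Request:
{"name": "drive_tool", "arguments": {"plan": [[0,0,0,0,0,-0.1,0],[-0.9,0.21,0,0,0,0,0],[-0.9,0.21,0,0,0,0,0],[-0.9,0.21,0,0,0,0,0],[-0.9,0.21,0,0,0,0,0],[-0.9,0.21,0,0,0,0,0],[-0.9,0.21,0,0,0,0,0],[-0.9,0.21,0,0,0,0,0]]}}

```text
time: 50.35
position: [0.5157, 0.1238, 0.1677]
eef_rot: [[-0.14, -0.99, 0.0], [-0.99, 0.14, -0.0], [0.0, -0.0, -1.0]]
wrist_force: [-0.4, -1.0, 0.9]
finger_gap: 0.0852
grip_force: 0.0
```

Request:
{"name": "drive_tool", "arguments": {"plan": [[-0.9,0.21,0,0,0,0,0],[-0.9,0.21,0,0,0,0,0],[-0.9,0.21,0,0,0,0,0],[-0.8,0.21,0,0,0,0,0],[0,0,0.8,0,0,0,0],[0,0,0.8,0,0,0,0],[0,0,0.8,0,0,0,0],[0,0,0,0,0,0,0]]}}

```text
time: 51.35
position: [0.5062, 0.2124, 0.1065]
eef_rot: [[-0.14, -0.99, -0.003], [-0.99, 0.14, -0.001], [0.002, 0.002, -1.0]]
wrist_force: [-0.5, 0.0, 0.2]
finger_gap: 0.0856
grip_force: 0.0
```

```bash
python3 jars.py; python3 -c "
from h import *
go([.507,.213,.045],171.9)"
```

```text
scene [249, 152, 13, 21, 114] [254.6 162.1] [ 0.5427 -0.339   0.076 ] bay z [ 0.5571 -0.2981  0.12  ]
scene [362, 287, 23, 23, 402] [373.2 298.3] [0.5102 0.22   0.076 ] bay z [0.5261 0.2358 0.12  ]
scene [373, 323, 24, 24, 459] [384.7 334.4] [0.5423 0.3091 0.076 ] bay z [0.5567 0.3209 0.12  ]
t 51.45 pos [0.5074 0.2128 0.1462] yang 171.9 tilt [ 0. -0. -1.] q [ 0.4   0.32 -0.12  1.13 -0.   -1.03] F [0.8 1.  0.6] gap 0.0854 0.0
turn 0.0 shift x,y,z -0.0 0.02 4.05
```

Request:
{"name": "drive_tool", "arguments": {"plan": [[-0.06,0,0.7,0,0,0,0],[0,0,0.7,0,0,0,0],[0,0,0.7,0,0,0,0],[0,0,0.7,0,0,0,0],[0,0,0.7,0,0,0,0],[0,0,0.4,0,0,0,0],[0,0,0.15,0,0,0,0],[0,0,0,0,0,0,0]]}}

```text
time: 52.45
position: [0.5078, 0.2143, 0.0068]
eef_rot: [[-0.141, -0.99, 0.0], [-0.99, 0.141, 0.0], [-0.0, -0.0, -1.0]]
wrist_force: [0.3, -0.7, 0.5]
finger_gap: 0.0855
grip_force: 0.0
```

Request:
{"name": "drive_tool", "arguments": {"plan": [[0,0,0,0,0,0,0.15],[0,0,0,0,0,0,0.25],[0,0,0,0,0,0,0.35],[0,0,0,0,0,0,0.5],[0,0,0,0,0,0,0.7],[0,0,0,0,0,0,1],[0,0,0,0,0,0,1],[0,0,0,0,0,0,1]], "newtons": 25}}

```text
time: 53.45
position: [0.5076, 0.2142, 0.0069]
eef_rot: [[-0.141, -0.99, 0.001], [-0.99, 0.141, 0.0], [-0.0, -0.001, -1.0]]
wrist_force: [-1.5, 0.1, 6.3]
finger_gap: 0.0551
grip_force: 25.8
```

Request:
{"name": "drive_tool", "arguments": {"plan": [[0,0,-0.3,0,0,0,1],[0,0,-0.6,0,0,0,1],[0,0,-0.6,0,0,0,1],[0,0,-0.6,0,0,0,1],[0,0,-0.6,0,0,0,1],[0,0,-0.6,0,0,0,1],[0,0,-0.6,0,0,0,1],[0,0,-0.6,0,0,0,1]]}}

```text
time: 54.45
position: [0.5075, 0.2141, 0.1199]
eef_rot: [[-0.141, -0.99, 0.0], [-0.99, 0.141, -0.0], [0.0, -0.0, -1.0]]
wrist_force: [-0.8, 0.2, -1.6]
finger_gap: 0.0555
grip_force: 27.0
```

```bash
python3 -c "
from h import *
go([.6589,-.0419,.09],171.9)"
```

```text
t 54.45 pos [0.5075 0.2141 0.1579] yang 171.9 tilt [ 0. -0. -1.] q [ 0.4   0.32 -0.1   1.16 -0.   -1.03] F [-0.8  0.2 -1.6] gap 0.0555 26.980267614126205
turn 0.0 shift x,y,z 9.29 -7.44 2.72
```

Request:
{"name": "drive_tool", "arguments": {"plan": [[0.77,-0.62,0,0,0,0,1],[0.77,-0.62,0,0,0,0,1],[0.77,-0.62,0,0,0,0,1],[0.77,-0.62,0,0,0,0,1],[0.77,-0.62,0,0,0,0,1],[0.77,-0.62,0,0,0,0,1],[0.77,-0.62,0,0,0,0,1],[0.77,-0.62,0,0,0,0,1]]}}

```text
time: 55.45
position: [0.6091, 0.0434, 0.1193]
eef_rot: [[-0.14, -0.99, -0.0], [-0.99, 0.14, -0.0], [0.0, 0.0, -1.0]]
wrist_force: [0.1, -0.8, -1.0]
finger_gap: 0.0556
grip_force: 27.0
```

Request:
{"name": "drive_tool", "arguments": {"plan": [[0.77,-0.62,0,0,0,0,1],[0.77,-0.62,0,0,0,0,1],[0.77,-0.62,0,0,0,0,1],[0.77,-0.62,0,0,0,0,1],[0,0,0,0,0,0,1],[0,0,0,0,0,0,1],[0,0,0,0,0,0,1],[0,0,0,0,0,0,1]]}}

```text
time: 56.45
position: [0.659, -0.0402, 0.1191]
eef_rot: [[-0.14, -0.99, 0.0], [-0.99, 0.14, -0.0], [0.0, -0.0, -1.0]]
wrist_force: [-0.3, 0.2, -1.6]
finger_gap: 0.0555
grip_force: 27.1
```

```bash
python3 -c "
from h import *
go([.6589,-.0419,.09],171.9)
s=ctrl.grab_frame('scene');t=ctrl.grab_frame('top')
a=lambda i,x,y:cv2.resize(i['pixels'][y:y+100,x:x+80,::-1],None,fx=5,fy=5,interpolation=cv2.INTER_CUBIC)
cv2.imwrite('pics/ov.png',np.hstack([a(s,230,190),a(t,300,150)]))"
```

```text
t 56.45 pos [ 0.659  -0.0402  0.1571] yang 172.0 tilt [ 0. -0. -1.] q [-0.06  0.5   0.2   1.27 -0.   -1.49] F [-0.3  0.2 -1.6] gap 0.0555 27.089846581220627
turn 0.01 shift x,y,z 0.07 -0.01 2.68
```

View pics/ov.png

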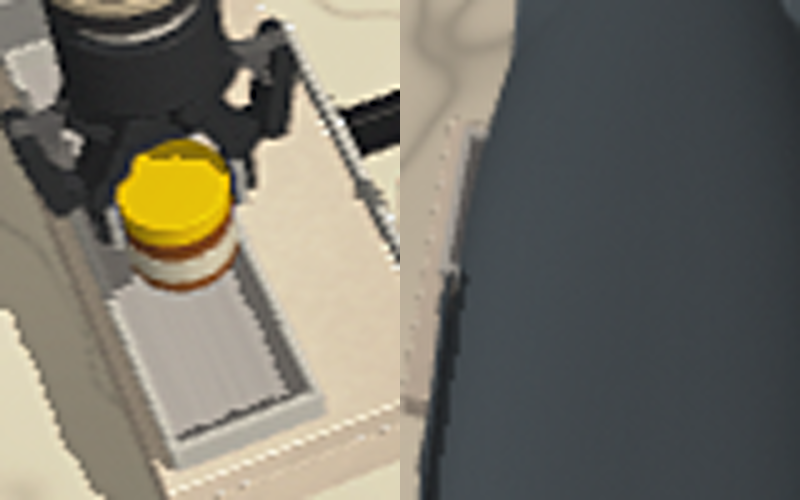

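Jar upright in the grip, centred over the trough (jar at (180,215)). Lower it gently.

Request:
{"name": "drive_tool", "arguments": {"plan": [[0.05,0,0.5,0,0,0,1],[0,0,0.5,0,0,0,1],[0,0,0.5,0,0,0,1],[0,0,0.5,0,0,0,1],[0,0,0.4,0,0,0,1],[0,0,0.2,0,0,0,1],[0,0,0.05,0,0,0,1],[0,0,0,0,0,0,1]]}}

```text
time: 57.55
position: [0.6592, -0.042, 0.053]
eef_rot: [[-0.141, -0.99, 0.0], [-0.99, 0.141, -0.0], [0.0, -0.0, -1.0]]
wrist_force: [0.3, 0.5, -1.4]
finger_gap: 0.0552
grip_force: 27.1
```

Request:
{"name": "drive_tool", "arguments": {"plan": [[0,0,0.04,0,0,0,1],[0,0,0.04,0,0,0,1],[0,0,0,0,0,0,1],[0,0,0,0,0,0,1],[0,0,0,0,0,0,1],[0,0,0,0,0,0,1],[0,0,0,0,0,0,1],[0,0,0,0,0,0,1]]}}

```text
time: 58.55
position: [0.6591, -0.042, 0.0509]
eef_rot: [[-0.141, -0.99, 0.0], [-0.99, 0.141, -0.0], [0.0, -0.0, -1.0]]
wrist_force: [-0.1, -0.4, 5.8]
finger_gap: 0.055
grip_force: 27.5
```

Contact exactly at the expected floor height. Release, lift, go to the second jar.

Request:
{"name": "drive_tool", "arguments": {"plan": [[0,0,0,0,0,0,0.3],[0,0,0,0,0,0,0],[0,0,0,0,0,0,0],[0,0,0,0,0,0,0],[0,0,-0.4,0,0,0,0],[0,0,-0.8,0,0,0,0],[0,0,-1,0,0,0,0],[0,0,-1,0,0,0,0]]}}

```text
time: 59.55
position: [0.659, -0.042, 0.1322]
eef_rot: [[-0.141, -0.99, 0.001], [-0.99, 0.141, -0.0], [0.0, -0.001, -1.0]]
wrist_force: [0.6, 0.6, -0.2]
finger_gap: 0.0852
grip_force: 0.0
```

Request:
{"name": "drive_tool", "arguments": {"plan": [[0,0,-0.8,0,0,0,0],[-0.9,0.6,0,0,0,0,0],[-0.9,0.6,0,0,0,0,0],[-0.9,0.6,0,0,0,0,0],[-0.9,0.6,0,0,0,0,0],[-0.9,0.6,0,0,0,0,0],[0,0,0,0,0,0,0],[0,0,0,0,0,0,0]]}}

```text
time: 60.55
position: [0.6009, 0.0798, 0.1512]
eef_rot: [[-0.14, -0.99, 0.001], [-0.99, 0.14, -0.0], [0.0, -0.001, -1.0]]
wrist_force: [-0.2, -0.5, 0.6]
finger_gap: 0.0852
grip_force: 0.0
```

```bash
python3 jars.py; python3 -c "
from h import *
go([.540,.304,.2],171.9)"
```

```text
top [330, 181, 15, 21, 197] [336.2 190.3] [ 0.6706 -0.0358  0.076 ] bay z [ 0.6595 -0.0338  0.12  ]
top [422, 222, 25, 11, 166] [434.5 227.4] [ 0.5746 -0.3047  0.076 ] bay z [ 0.5667 -0.2935  0.12  ]
top [201, 225, 20, 20, 310] [210.2 234.3] [0.5394 0.3016 0.076 ] bay z [0.5327 0.2922 0.12  ]
scene [249, 152, 13, 21, 130] [254.8 161.8] [ 0.5417 -0.3398  0.076 ] bay z [ 0.5561 -0.2989  0.12  ]
scene [256, 233, 22, 21, 352] [266.6 243.1] [ 0.6512 -0.0621  0.076 ] bay z [ 0.6607 -0.0336  0.12  ]
scene [373, 323, 24, 24, 458] [384.7 334.4] [0.5423 0.3091 0.076 ] bay z [0.5567 0.3209 0.12  ]
t 60.65 pos [0.6009 0.0793 0.1889] yang 171.9 tilt [ 0. -0. -1.] q [ 0.13  0.39  0.1   1.28 -0.   -1.3 ] F [ 0.3 -0.6  0.6] gap 0.0854 0.0
turn -0.0 shift x,y,z -8.55 3.68 -0.45
```

Request:
{"name": "drive_tool", "arguments": {"plan": [[-0.86,0.37,0,0,0,0,0],[-0.86,0.37,0,0,0,0,0],[-0.86,0.37,0,0,0,0,0],[-0.86,0.37,0,0,0,0,0],[-0.86,0.37,0,0,0,0,0],[-0.86,0.37,0,0,0,0,0],[-0.86,0.37,0,0,0,0,0],[-0.86,0.37,0,0,0,0,0]]}}

```text
time: 61.65
position: [0.5518, 0.2607, 0.1506]
eef_rot: [[-0.142, -0.99, -0.0], [-0.99, 0.142, -0.0], [0.0, 0.0, -1.0]]
wrist_force: [0.6, 0.2, 0.2]
finger_gap: 0.0853
grip_force: 0.0
```

Request:
{"name": "drive_tool", "arguments": {"plan": [[-0.84,0.36,0,0,0,0,0],[-0.83,0.36,0,0,0,0,0],[0,0,0.5,0,0,0,0],[0,0,0.7,0,0,0,0],[0,0,0.7,0,0,0,0],[0,0,0,0,0,0,0],[0,0,0,0,0,0,0],[0,0,0,0,0,0,0]]}}

```text
time: 62.65
position: [0.54, 0.3046, 0.1039]
eef_rot: [[-0.141, -0.99, 0.001], [-0.99, 0.141, 0.0], [-0.001, -0.001, -1.0]]
wrist_force: [0.1, -0.3, 0.0]
finger_gap: 0.0852
grip_force: 0.0
```

```bash
python3 jars.py; python3 -c "
from h import *
go([.540,.304,.045],171.9)"
```

```text
top [334, 191, 17, 11, 86] [342.4 197.1] [ 0.6519 -0.053   0.076 ] bay z [ 0.6414 -0.0504  0.12  ]
top [205, 225, 16, 19, 193] [212.9 233. ] [0.543  0.2945 0.076 ] bay z [0.5363 0.2853 0.12  ]
scene [249, 152, 13, 21, 115] [254.6 161.9] [ 0.5422 -0.34    0.076 ] bay z [ 0.5567 -0.2991  0.12  ]
scene [256, 233, 22, 21, 362] [267.  242.9] [ 0.6501 -0.0619  0.076 ] bay z [ 0.6597 -0.0335  0.12  ]
scene [373, 323, 24, 24, 458] [384.7 334.4] [0.5423 0.3092 0.076 ] bay z [0.5567 0.321  0.12  ]
t 62.75 pos [0.5399 0.3047 0.1418] yang 171.9 tilt [ 0.001  0.    -1.   ] q [ 0.51  0.44  0.05  1.18 -0.   -0.92] F [-0.5 -0.   0.5] gap 0.0855 0.0
turn 0.0 shift x,y,z 0.03 -0.01 3.87
```

Request:
{"name": "drive_tool", "arguments": {"plan": [[0,0,0.7,0,0,0,0],[0,0,0.7,0,0,0,0],[0,0,0.7,0,0,0,0],[0,0,0.7,0,0,0,0],[0,0,0.6,0,0,0,0],[0,0,0.4,0,0,0,0],[0,0,0.08,0,0,0,0],[0,0,0,0,0,0,0]]}}

```text
time: 63.75
position: [0.5397, 0.3047, 0.0064]
eef_rot: [[-0.141, -0.99, 0.0], [-0.99, 0.141, 0.0], [-0.0, -0.0, -1.0]]
wrist_force: [0.3, 0.6, -0.2]
finger_gap: 0.0853
grip_force: 0.0
```

Request:
{"name": "drive_tool", "arguments": {"plan": [[0,0,0,0,0,0,0.15],[0,0,0,0,0,0,0.25],[0,0,0,0,0,0,0.35],[0,0,0,0,0,0,0.5],[0,0,0,0,0,0,0.7],[0,0,0,0,0,0,1],[0,0,0,0,0,0,1],[0,0,0,0,0,0,1]]}}

```text
time: 64.75
position: [0.5397, 0.3046, 0.0066]
eef_rot: [[-0.141, -0.99, 0.001], [-0.99, 0.141, 0.0], [-0.0, -0.001, -1.0]]
wrist_force: [-0.7, -0.1, 6.4]
finger_gap: 0.0555
grip_force: 26.0
```

Request:
{"name": "drive_tool", "arguments": {"plan": [[0,0,-0.3,0,0,0,1],[0,0,-0.6,0,0,0,1],[0,0,-0.6,0,0,0,1],[0,0,-0.7,0,0,0,1],[0,0,-0.7,0,0,0,1],[0,0,-0.7,0,0,0,1],[0,0,-0.7,0,0,0,1],[0,0,-0.7,0,0,0,1]]}}

```text
time: 65.75
position: [0.5396, 0.3046, 0.1328]
eef_rot: [[-0.141, -0.99, 0.001], [-0.99, 0.141, 0.0], [-0.0, -0.001, -1.0]]
wrist_force: [-0.2, -0.3, -1.1]
finger_gap: 0.0555
grip_force: 27.0
```

```bash
python3 -c "
from h import *
go([.642,-.1607,.09],171.9)"
```

```text
t 65.75 pos [0.5396 0.3046 0.1708] yang 171.9 tilt [ 0.001  0.    -1.   ] q [ 0.51  0.42  0.11  1.25 -0.   -0.92] F [-0.2 -0.3 -1.1] gap 0.0555 26.96066603064537
turn 0.0 shift x,y,z 17.85 -6.68 3.23
```

Request:
{"name": "drive_tool", "arguments": {"plan": [[0.89,-0.33,0,0,0,0,1],[0.89,-0.33,0,0,0,0,1],[0.89,-0.33,0,0,0,0,1],[0.89,-0.33,0,0,0,0,1],[0.89,-0.33,0,0,0,0,1],[0.89,-0.33,0,0,0,0,1],[0.89,-0.33,0,0,0,0,1],[0.89,-0.33,0,0,0,0,1]]}}

```text
time: 66.75
position: [0.5795, 0.117, 0.131]
eef_rot: [[-0.141, -0.99, -0.001], [-0.99, 0.141, -0.0], [0.001, 0.001, -1.0]]
wrist_force: [0.2, 0.1, -2.7]
finger_gap: 0.0549
grip_force: 27.0
```

Request:
{"name": "drive_tool", "arguments": {"plan": [[0.89,-0.33,0,0,0,0,1],[0.89,-0.33,0,0,0,0,1],[0.89,-0.33,0,0,0,0,1],[0.89,-0.33,0,0,0,0,1],[0.89,-0.33,0,0,0,0,1],[0.89,-0.33,0,0,0,0,1],[0.89,-0.33,0,0,0,0,1],[0.89,-0.33,0,0,0,0,1]]}}

```text
time: 67.75
position: [0.62, -0.0682, 0.1311]
eef_rot: [[-0.141, -0.99, -0.0], [-0.99, 0.141, -0.0], [0.0, 0.0, -1.0]]
wrist_force: [0.3, 0.1, -1.3]
finger_gap: 0.055
grip_force: 27.0
```

Request:
{"name": "drive_tool", "arguments": {"plan": [[0.89,-0.35,0,0,0,0,1],[0.89,-0.35,0,0,0,0,1],[0.89,-0.35,0,0,0,0,1],[0.89,-0.35,0,0,0,0,1],[0.05,0,0,0,0,0,1],[0,0,0.5,0,0,0,1],[0,0,0.5,0,0,0,1],[0,0,0,0,0,0,1]]}}

```text
time: 68.75
position: [0.641, -0.1598, 0.1044]
eef_rot: [[-0.14, -0.99, -0.003], [-0.99, 0.14, 0.001], [-0.0, 0.003, -1.0]]
wrist_force: [0.4, 0.1, -0.9]
finger_gap: 0.0558
grip_force: 27.0
```

```bash
python3 jars.py; python3 -c "
from h import *
go([.642,-.1607,.0888],171.9)"
```

```text
top [330, 182, 21, 20, 333] [339.7 191.4] [ 0.6678 -0.0454  0.076 ] bay z [ 0.6568 -0.043   0.12  ]
scene [238, 187, 22, 20, 337] [248.9 196.2] [ 0.6175 -0.23    0.076 ] bay z [ 0.6286 -0.1941  0.12  ]
scene [256, 233, 23, 21, 370] [266.9 242.9] [ 0.6502 -0.062   0.076 ] bay z [ 0.6598 -0.0336  0.12  ]
t 68.85 pos [ 0.6419 -0.1602  0.144 ] yang 172.0 tilt [-0.001  0.    -1.   ] q [-0.24  0.51  0.18  1.24 -0.   -1.68] F [ 1.2  0.  -1.3] gap 0.0553 27.041760832071304
turn 0.01 shift x,y,z 0.02 -0.01 2.21
```

Request:
{"name": "drive_tool", "arguments": {"plan": [[0,0,0.5,0,0,0,1],[0,0,0.5,0,0,0,1],[0,0,0.5,0,0,0,1],[0,0,0.4,0,0,0,1],[0,0,0.2,0,0,0,1],[0,0,0.06,0,0,0,1],[0,0,0,0,0,0,1],[0,0,0,0,0,0,1]]}}

```text
time: 69.85
position: [0.6424, -0.1608, 0.0526]
eef_rot: [[-0.141, -0.99, 0.001], [-0.99, 0.141, -0.0], [0.0, -0.001, -1.0]]
wrist_force: [-0.2, 0.5, -1.3]
finger_gap: 0.0554
grip_force: 27.0
```

Request:
{"name": "drive_tool", "arguments": {"plan": [[0,0,0.04,0,0,0,1],[0,0,0.04,0,0,0,1],[0,0,0,0,0,0,1],[0,0,0,0,0,0,1],[0,0,0,0,0,0,1],[0,0,0,0,0,0,1],[0,0,0,0,0,0,1],[0,0,0,0,0,0,1]]}}

```text
time: 70.85
position: [0.6422, -0.1608, 0.0507]
eef_rot: [[-0.141, -0.99, 0.001], [-0.99, 0.141, -0.0], [0.0, -0.001, -1.0]]
wrist_force: [-1.6, 0.5, 5.6]
finger_gap: 0.0558
grip_force: 27.6
```

Request:
{"name": "drive_tool", "arguments": {"plan": [[0,0,0,0,0,0,0.3],[0,0,0,0,0,0,0],[0,0,0,0,0,0,0],[0,0,0,0,0,0,0],[0,0,-0.4,0,0,0,0],[0,0,-0.8,0,0,0,0],[0,0,-1,0,0,0,0],[0,0,-1,0,0,0,0]]}}

```text
time: 71.85
position: [0.6422, -0.1608, 0.1317]
eef_rot: [[-0.141, -0.99, 0.001], [-0.99, 0.141, -0.0], [0.0, -0.001, -1.0]]
wrist_force: [-0.0, -0.2, 0.3]
finger_gap: 0.0858
grip_force: 0.0
```

Request:
{"name": "drive_tool", "arguments": {"plan": [[0,0,-1,0,0,0,0],[0,0,-0.6,0,0,0,0],[0.6,0.3,0,0,0,0,0],[0.6,0.3,0,0,0,0,0],[0.6,0.3,0,0,0,0,0],[0.6,0.3,0,0,0,0,0],[0.6,0.3,0,0,0,0,0],[0,0,0,0,0,0,0]]}}

```text
time: 72.85
position: [0.5936, -0.231, 0.1702]
eef_rot: [[-0.142, -0.99, -0.0], [-0.99, 0.142, -0.0], [0.0, 0.0, -1.0]]
wrist_force: [0.8, -0.2, 0.3]
finger_gap: 0.0859
grip_force: 0.0
```

```bash
python3 jars.py; python3 -c "
from h import *
go([.5645,-.2855,.133],171.9)"
```

```text
top [330, 182, 21, 20, 331] [339.6 191.3] [ 0.668  -0.0453  0.076 ] bay z [ 0.657 -0.043  0.12 ]
top [374, 189, 21, 21, 339] [384.3 198.6] [ 0.6508 -0.1678  0.076 ] bay z [ 0.6403 -0.1613  0.12  ]
scene [249, 152, 13, 21, 125] [254.9 161.8] [ 0.5413 -0.3398  0.076 ] bay z [ 0.5557 -0.2989  0.12  ]
scene [241, 200, 21, 19, 325] [251.4 208.9] [ 0.6325 -0.1855  0.076 ] bay z [ 0.6428 -0.1515  0.12  ]
scene [256, 233, 23, 21, 370] [266.9 242.9] [ 0.6502 -0.062   0.076 ] bay z [ 0.6598 -0.0336  0.12  ]
t 72.95 pos [ 0.5945 -0.2299  0.2082] yang 171.9 tilt [ 0.  0. -1.] q [-0.37  0.44  0.23  1.36  0.   -1.8 ] F [ 0.9 -0.2 -0.5] gap 0.0854 0.0
turn -0.0 shift x,y,z 2.37 0.87 3.01
```

Request:
{"name": "drive_tool", "arguments": {"plan": [[0.8,0.29,0,0,0,0,0],[0.8,0.29,0,0,0,0,0],[0.77,0.29,0,0,0,0,0],[0,0,0.7,0,0,0,0],[0,0,0.8,0,0,0,0],[0,0,0.8,0,0,0,0],[0,0,0.5,0,0,0,0],[0,0,0.2,0,0,0,0]]}}

```text
time: 73.95
position: [0.5641, -0.2858, 0.0946]
eef_rot: [[-0.141, -0.99, -0.001], [-0.99, 0.141, 0.0], [-0.0, 0.001, -1.0]]
wrist_force: [-0.1, 0.0, 0.0]
finger_gap: 0.0854
grip_force: 0.0
```

```bash
python3 - <<'E'
from h import *
go([.5645,-.2855,.133],171.9)
s=ctrl.grab_frame('scene'); i=s['pixels'].astype(int); m=(i[...,0]>80)&(i[...,1]<i[...,0]*.4)&(i[...,2]<i[...,0]*.4)
for X in ([.5287,-.0381,.085],): 
    u=proj(s,X); x0,y0=(u-9).astype(int); y,x=np.nonzero(m[y0:y0+20,x0:x0+20]); print('pin exp',u,'seen',len(x),x.mean()+x0,y.mean()+y0)
E
```

```text
t 73.95 pos [ 0.5641 -0.2858  0.1326] yang 171.9 tilt [-0.001  0.    -1.   ] q [-0.47  0.47  0.07  1.18 -0.   -1.9 ] F [-0.1  0.   0. ] gap 0.0854 0.0
turn -0.0 shift x,y,z -0.01 -0.02 -0.02
pin exp [310.82754088 226.71280231] seen 29 311.86206896551727 228.82758620689654
```

Request:
{"name": "drive_tool", "arguments": {"plan": [[0,0,0,0,0,0,0.4],[0,0,0,0,0,0,0.6],[0,0,0,0,0,0,0.8],[0,0,0,0,0,0,1],[0,0,0,0,0,0,1],[0,0,0,0,0,0,1],[0,0,0,0,0,0,1],[0,0,0,0,0,0,1]], "newtons": 40}}

```text
time: 75.0
position: [0.5639, -0.2853, 0.0957]
eef_rot: [[-0.141, -0.99, -0.001], [-0.99, 0.141, -0.0], [0.0, 0.001, -1.0]]
wrist_force: [-4.1, 0.8, 5.5]
finger_gap: 0.0151
grip_force: 40.1
```

Pin still in its closed place; tray, hook and jars are in. Turn the handle on (clockwise 80°).

Request:
{"name": "drive_tool", "arguments": {"plan": [[0,0,0,0,0,1,1],[0,0,0,0,0,1,1],[0,0,0,0,0,1,1],[0,0,0,0,0,1,1],[0,0,0,0,0,1,1],[0,0,0,0,0,1,1],[0,0,0,0,0,1,1],[0,0,0,0,0,0.9,1]]}}

```text
time: 76.0
position: [0.5644, -0.2859, 0.0957]
eef_rot: [[-0.999, -0.045, -0.0], [-0.045, 0.999, -0.001], [0.0, -0.001, -1.0]]
wrist_force: [-2.6, -2.5, 3.7]
finger_gap: 0.0151
grip_force: 39.9
```

Request:
{"name": "drive_tool", "arguments": {"plan": [[0,0,0,0,0,0.1,1],[0,0,0,0,0,0,1],[0,0,0,0,0,0,1],[0,0,0,0,0,0,0.5],[0,0,0,0,0,0,0],[0,0,0,0,0,0,0],[0,0,0,0,0,0,0],[0,0,-0.4,0,0,0,0]]}}

```text
time: 77.0
position: [0.5641, -0.285, 0.1048]
eef_rot: [[-0.999, -0.034, -0.001], [-0.034, 0.999, 0.001], [0.001, 0.001, -1.0]]
wrist_force: [0.2, -0.3, 0.7]
finger_gap: 0.0856
grip_force: 0.0
```

Request:
{"name": "drive_tool", "arguments": {"plan": [[0,0,-0.8,0,0,0,0],[0,0,-1,0,0,0,0],[0,0,-1,0,0,0,0],[0,0,-1,0,0,0,0],[0,0.6,-0.4,0,0,0,0],[0.8,0,0,0,0,0,0],[0.8,0,0,0,0,0,0],[0.8,0,0,0,0,0,0]]}}

```text
time: 78.0
position: [0.5033, -0.2712, 0.2099]
eef_rot: [[-0.999, -0.034, -0.0], [-0.034, 0.999, 0.0], [0.0, 0.0, -1.0]]
wrist_force: [-0.0, -0.4, -0.1]
finger_gap: 0.0854
grip_force: 0.0
```

```bash
python3 jars.py; python3 - <<'E'
from h import *
go([.5645,-.2855,.133],171.9)
s=ctrl.grab_frame('scene')
hsv=cv2.cvtColor(s['pixels'],cv2.COLOR_RGB2HSV); m=cv2.inRange(hsv,(20,140,90),(35,255,255))
y,x=np.nonzero(m[140:185,215:300]); P=np.c_[x,y]-np.mean(np.c_[x,y],0); print(len(x),np.linalg.svd(P,full_matrices=False)[2][0],"on=",[-.90,.43])
i=s['pixels'].astype(int); m=(i[...,0]>80)&(i[...,1]<i[...,0]*.4)&(i[...,2]<i[...,0]*.4); y,x=np.nonzero(m[218:238,301:321]); print('pin',x.mean()+301,y.mean()+218)
E
```

```text
top [330, 182, 21, 20, 331] [339.6 191.3] [ 0.668  -0.0453  0.076 ] bay z [ 0.657 -0.043  0.12 ]
top [374, 189, 21, 20, 338] [384.3 198.6] [ 0.6509 -0.1678  0.076 ] bay z [ 0.6404 -0.1613  0.12  ]
top [430, 215, 8, 17, 102] [433.3 223.7] [ 0.5848 -0.3014  0.076 ] bay z [ 0.5766 -0.2903  0.12  ]
scene [244, 153, 22, 18, 206] [255.2 162. ] [ 0.541  -0.3385  0.076 ] bay z [ 0.5555 -0.2977  0.12  ]
scene [241, 200, 21, 19, 324] [251.4 208.9] [ 0.6324 -0.1855  0.076 ] bay z [ 0.6427 -0.1515  0.12  ]
scene [256, 233, 23, 21, 369] [266.9 242.9] [ 0.6502 -0.062   0.076 ] bay z [ 0.6597 -0.0336  0.12  ]
t 78.1 pos [ 0.5024 -0.2713  0.2484] yang 91.9 tilt [-0.001  0.    -1.   ] q [-0.5   0.31  0.14  1.39 -0.   -0.53] F [ 0.3 -0.3 -0.1] gap 0.0856 0.0
turn -8.0 shift x,y,z 0.21 -2.54 4.62
221 [-0.87533109  0.48352403] on= [-0.9, 0.43]
pin 311.86206896551727 228.82758620689654
```

```bash
python3 -c "
from station import ctrl
print(ctrl.hand_in())"
```

```text
the job is handed in; nothing more can be done
None
```

I handed the job in at about 78 s: isolator switched off, tray pushed home, hook shut, both honey jars (the only two present) upright on the bay floor, then isolator back on; the herb jar stayed on the turntable, and no verdict came back.

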